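Clear the jewellery bench into the findings drawer

TASK

Tidy the jewellery bench after the class: of the pieces left lying on the white board, put the brass cuff bracelets into the wide compartment of the open drawer, the round wooden beads into its middle compartment and the drop pendants into the narrow end compartment, and lay the pliers in the empty clear tub. Once the bracelets, beads and pendants are all in the drawer, push it home without slamming it, past its catch, until it is fully shut and seated. Leave the jar, the tin and the wire spool where they stand.

Things in the scene. Friction and masses are not known exactly. Their poses are not given: they have to be found in the camera images.
- cuff1: Brass cuff bracelet, an open C-shaped oval band standing on its edge: 58 mm outside along its own x, 48 mm along y, 24 mm tall, wall 4 mm, with a 25 mm gap in the middle of its -y side (so grip it along x, across the two closed ends). Origin: centre of the oval at the lower edge, z up along the height. 45 g. May be absent.
- cuff2: Second brass cuff bracelet, an open C-shaped oval band standing on its edge: 58 mm outside along its own x, 48 mm along y, 24 mm tall, wall 4 mm, with a 25 mm gap in the middle of its -y side (so grip it along x, across the two closed ends). Origin: centre of the oval at the lower edge, z up along the height. 45 g. May be absent.
- bead1: Dark wooden coin bead lying flat: a disc 28 mm across and 14 mm thick with a small dark hole through its middle. Origin: centre of its underside, z along the disc's axis. About 14 g. May be absent.
- bead2: Second dark wooden coin bead lying flat: a disc 28 mm across and 14 mm thick with a small dark hole through its middle. Origin: centre of its underside, z along the disc's axis. About 14 g. May be absent.
- bead3: Third dark wooden coin bead lying flat: a disc 28 mm across and 14 mm thick with a small dark hole through its middle. Origin: centre of its underside, z along the disc's axis. About 14 g. May be absent.
- pendant1: Copper drop pendant lying flat, 10 mm thick, with a white domed stone that stands 3 mm above it: a round body 24 mm across centred on the origin, with a narrower neck (14 mm wide) towards +x ending in a small wire loop 30 mm from the origin. Origin: underside, centre of the round body; grip the round body along y. 20 g. May be absent.
- pendant2: Second copper drop pendant lying flat, 10 mm thick, with a white domed stone that stands 3 mm above it: a round body 24 mm across centred on the origin, with a narrower neck (14 mm wide) towards +x ending in a small wire loop 30 mm from the origin. Origin: underside, centre of the round body; grip the round body along y. 20 g. May be absent.
- pliers1: Small jewellery pliers (slim-nosed) with purple handles, lying flat along their own x: steel box joint 24 x 20 mm and 10 mm thick at the origin (centre of its underside), jaws towards +x to 50 mm, two handles spreading towards -x to -80 mm, 41 mm apart outside. Balanced about 10 mm behind the joint; grip the joint along y (20 mm). 90 g. May be absent.
- pliers2: Small jewellery pliers (side cutters) with purple handles, lying flat along their own x: steel box joint 24 x 20 mm and 10 mm thick at the origin (centre of its underside), jaws towards +x to 39 mm, two handles spreading towards -x to -80 mm, 41 mm apart outside. Balanced about 10 mm behind the joint; grip the joint along y (20 mm). 90 g. May be absent.
- cabinet: Wooden bench-top cabinet with two drawers one above the other, 200 mm deep (its x), 282 mm wide (y), 160 mm high, fixed. Origin: centre of its underside. Its front faces its own -x; the upper drawer runs out along -x. The lower drawer stays shut and does not open.
- drawer (a joint): How far the upper drawer stands out, in m: 0 fully home, 0.16 the stop; starts 0.135 to 0.155 out. It slides with about 1.5 N of friction; between 13 and 6 mm from home a spring roller catch resists with about 5 N, then the drawer drops in and is held at 0. Its front is 12 mm thick, and the tray behind it 153 mm long: the rear of the tray may still lie under the cabinet's top.
- wide_compartment (a point): Centre of the floor of the drawer's wide compartment (the one on the cabinet's -y side, nearest the white board): inside 153 mm along x, 110 mm along y, walls 40 mm high; axes as the cabinet's. The floor is 99 mm above the bench.
- middle_compartment (a point): Centre of the floor of the drawer's middle compartment, narrow: inside 153 mm along x, 64 mm along y, walls 40 mm high; axes as the cabinet's. The walls between compartments are 4 mm thick.
- end_compartment (a point): Centre of the floor of the drawer's end compartment, the narrow one on the cabinet's +y side, farthest from the white board: inside 153 mm along x, 64 mm along y, walls 40 mm high; axes as the cabinet's.
- drawer_pull (a point): Centre of the flat front of the steel cup pull on the upper drawer, 120 mm above the bench: the pull is 80 mm wide, 24 mm high and stands 20 mm out of the drawer's front (37 mm below to 29 mm above the pull's middle the drawer's front goes on). Press here along the cabinet's +x to shut the drawer.
- tool_tub: The empty clear plastic tub for the pliers, fixed: 118 mm along its x, 165 mm along y, 55 mm high, walls and floor 4 mm. Origin: centre of its underside.
- stock_tub: A clear tub of the same size, fixed, already full of glass beads to 40 mm: nothing goes in it. Origin: centre of its underside. Either tub may be the nearer one.
- jar: Amber glass jar with a steel cap, 52 mm across, 55 mm high, beyond the board; not to be moved. Origin: centre of its underside.
- tin: Round aluminium tin with a lid, 68 mm across, 34 mm high, beyond the board; not to be moved. Origin: centre of its underside.
- spool: Spool of copper wire standing on its flange, 56 mm across, 34 mm high, beyond the board; not to be moved. Origin: centre of its underside.
- mat: The white work board on the bench, 300 mm along x, 410 mm along y, 3 mm thick, fixed; the pieces lie on it. Origin: centre of its underside.
Mind the look-alikes: they are no part of the job. What is shaped like the bead1 but blue or purple is not meant.

How it is judged (in metres and radians):
On the way, in this order (a step that is already met when the one before it is completed fails the run):
1. the bracelets, beads and pendants are all in their own compartments of the drawer (x of cuff1 in the frame of wide_compartment between -0.0765 and 0.0765 m and y of cuff1 in the frame of wide_compartment between -0.055 and 0.055 m and z of cuff1 in the frame of wide_compartment between -0.006 and 0.038 m and x of cuff2 in the frame of wide_compartment between -0.0765 and 0.0765 m and y of cuff2 in the frame of wide_compartment between -0.055 and 0.055 m and z of cuff2 in the frame of wide_compartment between -0.006 and 0.038 m and x of bead1 in the frame of middle_compartment between -0.0765 and 0.0765 m and y of bead1 in the frame of middle_compartment between -0.032 and 0.032 m and z of bead1 in the frame of middle_compartment between -0.006 and 0.038 m and x of bead2 in the frame of middle_compartment between -0.0765 and 0.0765 m and y of bead2 in the frame of middle_compartment between -0.032 and 0.032 m and z of bead2 in the frame of middle_compartment between -0.006 and 0.038 m and x of bead3 in the frame of middle_compartment between -0.0765 and 0.0765 m and y of bead3 in the frame of middle_compartment between -0.032 and 0.032 m and z of bead3 in the frame of middle_compartment between -0.006 and 0.038 m and x of pendant1 in the frame of end_compartment between -0.0765 and 0.0765 m and y of pendant1 in the frame of end_compartment between -0.032 and 0.032 m and z of pendant1 in the frame of end_compartment between -0.006 and 0.038 m and x of pendant2 in the frame of end_compartment between -0.0765 and 0.0765 m and y of pendant2 in the frame of end_compartment between -0.032 and 0.032 m and z of pendant2 in the frame of end_compartment between -0.006 and 0.038 m), for 0.2 s.
2. the drawer is home on its catch (value of joint drawer below 0.004 m), for 0.3 s.
At the end, for the whole second after the job is handed in: Each bracelet lies in the wide, each bead in the middle and each pendant in the end compartment (origin within its walls, under 38 mm above its floor), the pliers in the empty tub (origin within its walls, under 36 mm above its underside), and the drawer is within 4 mm of home (all of step 1 and x of pliers1 in the frame of tool_tub between -0.056 and 0.056 m and y of pliers1 in the frame of tool_tub between -0.08 and 0.08 m and z of pliers1 in the frame of tool_tub between -0.006 and 0.036 m and x of pliers2 in the frame of tool_tub between -0.056 and 0.056 m and y of pliers2 in the frame of tool_tub between -0.08 and 0.08 m and z of pliers2 in the frame of tool_tub between -0.006 and 0.036 m and value of joint drawer below 0.004 m); the robot touches nothing.
It fails at once if the jar is moved more than 30 mm (distance of jar from where it was at the start of the episode above 0.03 m).
It fails at once if the tin is moved more than 30 mm (distance of tin from where it was at the start of the episode above 0.03 m).
It fails at once if the spool is moved more than 30 mm (distance of spool from where it was at the start of the episode above 0.03 m).
It fails at once if the drawer is slammed (closes faster than 0.6 m/s) (velocity of joint drawer below -0.6 m/s).
Of cuff1, cuff2, bead1, bead2, bead3, pendant1, pendant2, pliers1, pliers2 only 7 to 9 are there at a start; the rules pass over those that are not, and their reading is None.
At some moment in a run one of cuff1, cuff2, bead1, bead2, bead3, pendant1, pendant2, pliers1, pliers2 may be knocked a few centimetres aside while the robot is not near it.
Once in a run the grip may slacken for a moment while it holds something.
It also fails if it takes over 200 s, if anything falls off the work surface, if the arm or the gripper's body presses on something with over 40 N, if the wrist force passes 120 N, or if a joint passes its speed limit or range.

ROBOT

A 6-joint arm with a two-finger parallel gripper is mounted at the origin on the work surface. World frame = base frame: x ahead of the robot, y to its left, z up, the work surface at z = 0. Lengths are in m, angles in degrees, forces in N, time in s.
With the tool pointing down it reaches from about 0.4 to 0.825 m from the base axis. Payload 7 kg.
Tool frame: the origin (TCP) lies between the finger pads; the fingertips stand 22 mm ahead of it and the grasp point (between the pads) lies 3 mm ahead of it; z points along the fingers, y is the line along which they close (so a half turn about z gives the same grasp; the last joint's range is limited). The gripper opens to 88 mm and grips with 3 to 60 N. Pads are 19 mm wide; open, the fingers measure 130 mm over their backs; the gripper's body (78 mm by 193 mm) begins 47 mm behind the grasp point.
Start: joints at [-56.889, 20.546, 0.682, 0, -70.136, -16.507], TCP at [0.193, -0.647, 0.249] pointing down, gripper open.
Joint ranges: [-176.03, 176.03], [-82.01, 121.73], [-58.28, 71.71], [-173.87, 95.51], [-174.79, -0.11], [-173.66, 173.66]. Speed limits (degrees/s): [136.94, 136.94, 172.46, 180, 180, 180].

INTERFACE

Orientations are given as [roll, pitch, yaw] about the fixed x, y, z axes, in that order (R = Rz(yaw) Ry(pitch) Rx(roll)).
In Python, from plant import r, vision gives the robot as it stands.
- The arm moves only by the shell command python3 -m pendant 'ROWS' [FORCE]. ROWS is JSON, a list that holds one entry, the list of rows, each a list of 7 numbers: the shift along the tool's x, y, z scaled (see below), then the turn, a rotation vector about the tool's x, y, z scaled (see below), then the opening, from -1 (shut) to 1 (fully open). In form: [[[x, y, z, wx, wy, wz, fingers], ...]]. A call has exactly 8 rows; each row shifts and turns the commanded pose from where the row before left it, along the tool's axes as they then stand; what a row does not reach is not made up. The controller multiplies each number of a shift by 20 mm and each number of a turn by 4 degrees. A row lasts 1/10 s, in which the tool goes at most 50 mm and 8.59 degrees, less where a joint would pass 70% of its speed; a pose out of reach is approached as far as the arm can. A call with a number of a shift or a turn outside -1 to 1 is refused whole. A call with a gripper value outside its range is refused whole. The fingers move at their own pace and stop on an object; FORCE is the grip in N (left out, the last holds). Time passes only in rows, so rows that do not move let the fingers close, or fill a call up. It gives the time, the measured TCP pose, the force, the opening and the grip force at its end, in the units of the state.
- r.get_state(): the state, without advancing time (a new reading comes with each control period).
- vision.capture(name): name is "side" or "top" or "wrist"; returns a dict with "frame" (420x560x3 uint8, blue, green, red), "depth" (420x560 float32, m along the optical axis (not along the pixel's ray), 0 where there is no reading), "camera_matrix" (3x3 intrinsics, pixels), "extrinsics" (4x4, takes a point from world to camera coordinates); the wrist camera has in their place "hand_eye" (4x4, takes a point from camera to tool coordinates, whose origin is the TCP and whose axes are the flange's). Camera axes: x right, y up, looking along -z (the intrinsics and any distortion apply to the point x, -y, -z); pixel columns grow to the right and rows downward; lengths in m; the calibration is good to about 2 mm. The wrist camera is an equidistant fisheye: a pixel r from the principal point sees the ray r / f radians off the axis. A picture is of the moment at which its call begins: read the wrist's pose just before it.
- r.close_job(): hands the job in; it is judged then, once.
The state is a dict: "time_s": time; "joints": joint angles; "qd": joint speeds; "joint_torque": joint torques, N m; "tcp_pos": TCP position; "eef_rot": TCP orientation; "contact_force": force on the tool from outside, world axes, zero at the start; "moment": the same for the moment, N m; "gripper_width": finger opening in m; "gripper_force": force on a finger pad.
Only numpy, scipy, OpenCV 4.12 (cv2) and the standard library are available. Lean on these libraries where they do the work, as an engineer would, in place of code of your own. Each camera call takes 0.05 s, during which the arm holds its last target. There are 200 camera calls.

## Working session

There is one attempt and no reset: what is moved stays moved. The work goes in short steps, Python scripts to look and compute and a shell command to move; the robot and the scene stay as the last step left them, time stands still between calls to the robot, and variables do not carry over. Pictures are saved under pics/ and viewed, at most 14 in all, crops included, and the job is handed in when it is done.

```bash
mkdir -p pics; ls; python3 - <<'E'
from plant import r, vision
import cv2,numpy as np
s=r.get_state();print(s)
for n in("top","side"):
    c=vision.capture(n);cv2.imwrite(f"pics/{n}0.png",c["frame"]);np.savez(f"{n}0.npz",**c)
    print(n,c["camera_matrix"],c["extrinsics"],c.keys())
E
```

```text
pics
{'time_s': 0.0, 'joints': array([-5.68905315e+01,  2.05921461e+01,  6.33206770e-01, -2.01624278e-02,
       -7.01351940e+01, -1.65064213e+01]), 'qd': array([ 0.06529848, -0.00142453, -0.04472999,  0.11549144,  0.13517415,
       -0.00548667]), 'joint_torque': array([ 3.62684923e-04, -5.82724857e+01,  2.93056870e+01,  6.99741483e+00,
        6.79255289e-03, -1.20662326e-04]), 'tcp_pos': array([ 0.19271587, -0.6464305 ,  0.24761019]), 'eef_rot': array([ 1.79904360e+02, -8.57535232e-03, -1.63403812e+02]), 'contact_force': array([ 0.31927517, -0.33247218,  0.40434368]), 'moment': array([-0.02316618,  0.02409319,  0.0230895 ]), 'gripper_force': 0.0, 'gripper_width': 0.08747940323676737}
top [[420.99374721   0.         279.27229092]
 [  0.         420.99374721 201.60847326]
 [  0.           0.           1.        ]] [[-1.01570974e-03 -9.99454458e-01 -3.30114249e-02  4.44240992e-02]
 [ 9.83364258e-01 -6.99452609e-03  1.81509815e-01 -5.63774229e-01]
 [-1.81641693e-01 -3.22778941e-02  9.82834896e-01 -1.07142320e+00]
 [ 0.00000000e+00  0.00000000e+00  0.00000000e+00  1.00000000e+00]] dict_keys(['frame', 'depth', 'camera_matrix', 'extrinsics'])
side [[523.88147921   0.         288.26709664]
 [  0.         523.88147921 208.86863456]
 [  0.           0.           1.        ]] [[ 0.68681185 -0.7268261   0.00364789 -0.35492122]
 [ 0.40805524  0.389734    0.82558969 -0.32813242]
 [-0.60148184 -0.56553624  0.56425913 -0.99651827]
 [ 0.          0.          0.          1.        ]] dict_keys(['frame', 'depth', 'camera_matrix', 'extrinsics'])
```

View pics/top0.png

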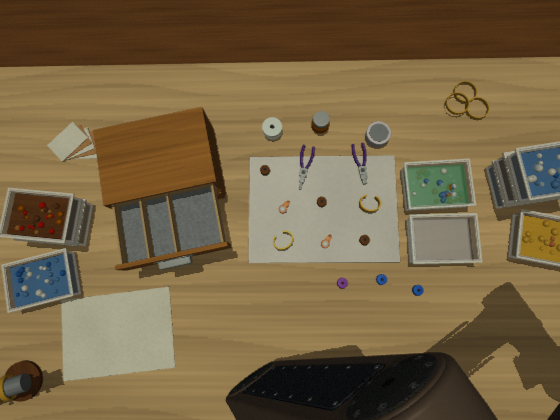

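View pics/side0.png

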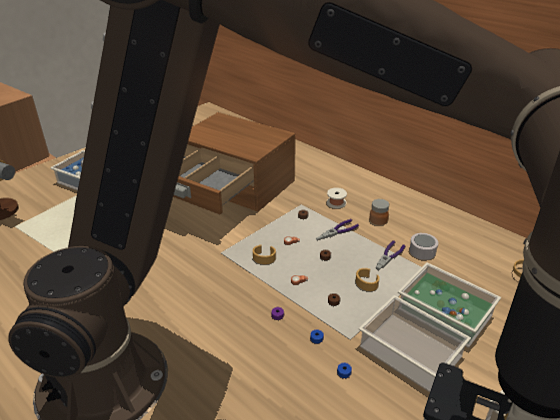

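All nine pieces are present: two cuffs, three dark beads, two pendants and two pliers. The empty tub is the nearer one at (445,240). The blue and purple beads lie off the board. Next I'll measure positions.

```bash
cat > h.py <<'E'
import numpy as np,cv2
def ray(c,u,v):
    K=c["camera_matrix"];E=c["extrinsics"];R=E[:3,:3];t=E[:3,3]
    d=np.array([(u-K[0,2])/K[0,0],-(v-K[1,2])/K[1,1],-1.]);return -R.T@t,R.T@d
def pix(c,u,v,z):
    o,d=ray(c,u,v);return (o+d*(z-o[2])/d[2])
def xyz(c):
    v,u=np.mgrid[:420,:560];K=c["camera_matrix"];E=c["extrinsics"];D=c["depth"]
    P=np.stack([(u-K[0,2])/K[0,0]*D,-(v-K[1,2])/K[1,1]*D,-D],-1)
    return (P-E[:3,3])@E[:3,:3]
def blobs(c,box):
    u0,u1,v0,v1=box
    f=c["frame"].astype(int);X=xyz(c)
    hsv=cv2.cvtColor(c["frame"],cv2.COLOR_BGR2HSV)
    bg=(hsv[...,1]<60)&(hsv[...,2]>90)
    m=np.zeros((420,560),np.uint8);m[v0:v1,u0:u1]=(~bg)[v0:v1,u0:u1]
    m=cv2.morphologyEx(m,cv2.MORPH_CLOSE,np.ones((3,3)))
    n,l,s,ce=cv2.connectedComponentsWithStats(m)
    for i in range(1,n):
        if s[i,4]<20: continue
        vv,uu=np.where(l==i)
        z=X[vv,uu,2]; P=np.array([pix(c,a,b,max(0.003,0.0)+.007)[:2] for a,b in zip(uu,vv)])
        rc=cv2.minAreaRect(P.astype(np.float32)*1000)
        print(i,s[i,4],"px",ce[i].round(1),"mean",P.mean(0).round(4),"zmax",np.percentile(z,90).round(3),"rect",np.round(rc[0],1),np.round(rc[1],1),round(rc[2],1),"col",f[vv,uu].mean(0).round())
E
python3 - <<'E'
from h import *
c=dict(np.load("top0.npz"))
blobs(c,(251,397,142,262))
X=xyz(c)
for n,p in dict(tubcorners=[(409,214),(474,214),(481,264),(410,264)]).items():
    for u,v in p: print(n,u,v,pix(c,u,v,.055).round(3),X[v,u].round(3))
for u,v in [(94,130),(204,109),(216,177),(104,204),(116,268),(227,246),(170,256),(174,262),(150,200),(160,225),(130,235),(195,215),(142,198),(167,194),(150,258),(180,250)]: print(u,v,X[v,u].round(4),"z.139",pix(c,u,v,.139).round(3))
f=cv2.resize(c["frame"][130:270,240:490],None,fx=3.2,fy=3.2,interpolation=cv2.INTER_CUBIC);cv2.imwrite("pics/b.png",f)
f=cv2.resize(c["frame"][100:280,90:240],None,fx=3.3,fy=3.3,interpolation=cv2.INTER_CUBIC);cv2.imwrite("pics/d.png",f)
E
```

```text
1 2316 px [325.  150.6] mean [ 0.7175 -0.0853] zmax 0.011 rect [671.8 -77.3] [409.7 158.1] 87.1 col [ 78. 109. 132.]
2 88 px [264.5 169.8] mean [0.6633 0.085 ] zmax 0.02 rect [662.6  85.1] [25.5 29. ] 89.5 col [35. 55. 79.]
7 181 px [369.5 204.4] mean [ 0.5622 -0.2045] zmax 0.029 rect [ 563.6 -205.3] [61.3 51.8] 77.9 col [ 55. 104. 125.]
8 87 px [321.3 201.3] mean [ 0.5719 -0.0725] zmax 0.019 rect [572.  -72.5] [25.4 27.9] 44.7 col [34. 55. 80.]
9 77 px [283.9 206.5] mean [0.5579 0.0308] zmax 0.015 rect [557.9  29. ] [23.7 39.3] 44.4 col [ 78. 114. 155.]
10 141 px [283.7 241. ] mean [0.4627 0.0316] zmax 0.029 rect [465.   33.2] [48.  58.8] 36.8 col [ 71. 127. 142.]
11 77 px [326.3 240.9] mean [ 0.4625 -0.0841] zmax 0.016 rect [461.5 -85.3] [22.8 40.6] 44.4 col [ 79. 115. 154.]
12 90 px [364.1 239.7] mean [ 0.4652 -0.1863] zmax 0.02 rect [ 465.8 -187.3] [26.3 27.2] 43.7 col [32. 53. 78.]
tubcorners 409 214 [ 0.528 -0.298  0.055] [ 0.537 -0.314 -0.003]
tubcorners 474 214 [ 0.527 -0.466  0.055] [ 0.527 -0.466  0.055]
tubcorners 481 264 [ 0.398 -0.473  0.055] [ 0.4   -0.498 -0.002]
tubco
[... 270 characters left out ...]
545 0.476 0.139]
116 268 [0.387  0.4297 0.1514] z.139 [0.387 0.435 0.139]
227 246 [0.4393 0.1657 0.1416] z.139 [0.439 0.166 0.139]
170 256 [0.4152 0.3013 0.1495] z.139 [0.416 0.304 0.139]
174 262 [0.4017 0.2966 0.1298] z.139 [0.401 0.294 0.139]
150 200 [0.5625 0.3759 0.0963] z.139 [0.554 0.361 0.139]
160 225 [0.497  0.3463 0.0966] z.139 [0.492 0.333 0.139]
130 235 [0.4715 0.4216 0.0987] z.139 [0.467 0.406 0.139]
195 215 [0.5221 0.2565 0.0987] z.139 [0.516 0.247 0.139]
142 198 [0.5607 0.3837 0.1328] z.139 [0.56  0.381 0.139]
167 194 [0.5695 0.3195 0.1374] z.139 [0.569 0.319 0.139]
150 258 [0.4106 0.3495 0.1496] z.139 [0.411 0.353 0.139]
180 250 [0.4322 0.2886 0.1092] z.139 [0.43  0.281 0.139]
```

View pics/b.png

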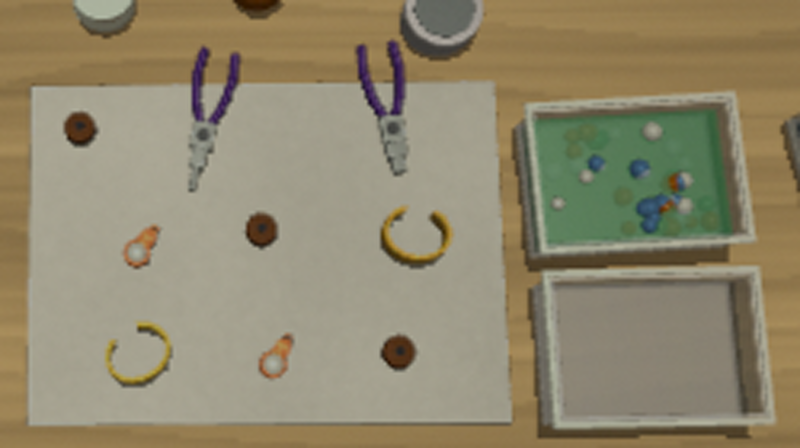

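View pics/d.png

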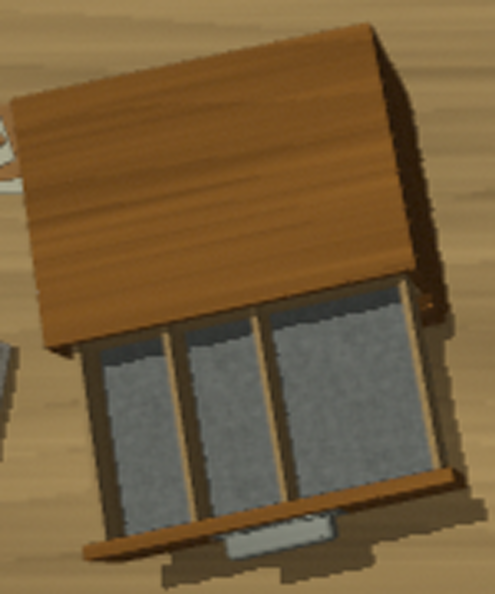

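The crops show pliers joints near px (303,171) and (363,170), with noses towards the robot. The cuff gaps and pendant necks are visible, and the drawer's compartment walls are clear. Next: the frames and orientations in world coordinates.

```bash
python3 - <<'E'
from h import *
c=dict(np.load("top0.npz"));s=dict(np.load("side0.npz"))
B=lambda p,z:pix(c,(p[0]+.5)/3.2+240-.5,(p[1]+.5)/3.2+130-.5,z)[:2]
D=lambda p,z:pix(c,(p[0]+.5)/3.3+90-.5,(p[1]+.5)/3.3+100-.5,z)[:2]
cab=[D(p,.16) for p in[(47,348),(415,270),(370,25),(12,100)]];print("cab",np.round(cab,4))
ctr=np.mean(cab,0);yv=cab[0]-cab[1]+cab[3]-cab[2];a=np.arctan2(-yv[0],yv[1]);print("ctr",ctr,"yaw",np.degrees(a), [np.linalg.norm(cab[i]-cab[i-1]) for i in range(4)])
R=np.array([[np.cos(a),-np.sin(a)],[np.sin(a),np.cos(a)]])
for n,p in dict(w1f=(195,522),w1r=(167,330),w2f=(290,500),w2r=(256,312),wRf=(438,468),wRr=(403,280),wLf=(107,538),wLr=(85,350)).items():
    print(n,D(p,.139).round(4),"cabframe",(R.T@(D(p,.139)-ctr)).round(4))
for n,p in dict(frR=(465,478),frL=(85,552)).items(): print(n,(R.T@(D(p,.149)-ctr)).round(4))
pl=R.T@(D((281,540),.12)-ctr);print("pull",pl)
for n,j,t,h in[("plA",(203,133),(192,189),(221,51)),("plB",(393,127),(401,173),(378,44))]:
    d=B(t,.008)-B(h,.008);print(n,B(j,.013).round(4),"dir",np.degrees(np.arctan2(d[1],d[0])),np.linalg.norm(d))
for n,o,t in[("pe1",(137,256),(154,231)),("pe2",(273,366),(289,339))]:
    d=B(t,.013)-B(o,.013);print(n,B(o,.013).round(4),np.degrees(np.arctan2(d[1],d[0])))
for n,o,g in[("cu1",(139,353),(122,334)),("cu2",(416,236),(422,207))]:
    d=B(g,.027)-B(o,.027);print(n,B(o,.027).round(4),"gapdir",np.degrees(np.arctan2(d[1],d[0])))
tub=[B(p,.055) for p in[(535,270),(758,267),(774,425),(543,432)]];print("tub",np.round(tub,3),np.mean(tub,0))
# fuse top+side clouds for cuffs (z>12mm) & beads, pendants
for C in(c,s):
    X=xyz(C).reshape(-1,3)
    for n,q,lo,r in[("cu1",(.463,.032),.012,.045),("cu2",(.562,-.205),.012,.045),("b1",(.663,.085),.011,.025),("b2",(.572,-.0725),.011,.025),("b3",(.465,-.187),.011,.025)]:
        m=(np.hypot(*(X[:,:2]-q).T)<r)&(X[:,2]>lo)&(X[:,2]<.04);Q=X[m]
        rc=cv2.minAreaRect((Q[:,:2]*1000).astype(np.float32));print(n,len(Q),np.round(rc[0],1),np.round(rc[1],1),round(rc[2],1))
E
```

```text
cab [[0.5384 0.4667]
 [0.5952 0.1947]
 [0.7882 0.2345]
 [0.7315 0.5085]]
ctr [0.66332581 0.35108843] yaw 11.747733898087487 [np.float64(0.19750755845856438), np.float64(0.2778820165339064), np.float64(0.19709353693734252), np.float64(0.2797928106889022)]
w1f [0.4115 0.3562] cabframe [-0.2455  0.0563]
w1r [0.5554 0.3856] cabframe [-0.0987  0.0558]
w2f [0.4274 0.2865] cabframe [-0.2442 -0.0152]
w2r [0.5687 0.3185] cabframe [-0.0993 -0.0127]
wRf [0.4505 0.1776] cabframe [-0.2437 -0.1265]
wRr [0.5925 0.2076] cabframe [-0.0986 -0.1261]
wLf [0.4    0.4209] cabframe [-0.2436  0.122 ]
wLr [0.5405 0.4472] cabframe [-0.1007  0.1191]
frR [-0.2562 -0.1459]
frL [-0.2515  0.1353]
pull [-0.26977085  0.00105004]
plA [ 0.6572 -0.0233] dir 167.8424030887426 0.12788667500228248
plB [ 0.661  -0.1885] dir -172.3144937047182 0.11817303338842983
pe1 [0.5486 0.0347] -34.081539910141345
pe2 [ 0.4537 -0.0801] -31.54402737419078
cu1 [0.4638 0.0328] gapdir 41.63699207657742
cu2 [ 0.5619 -0.202 ] gapdir -13.626986184959673
tub [[ 0.528 -0.293]
 [ 0.529 -0.473]
 [ 0.402 -0.475]
 [ 0.397 -0.292]] [ 0.46391005 -0.38287997]
cu1 86 [463.8  32.6] [43.5 56. ] 31.7
cu2 111 [ 564.8 -203.7] [57.  44.6] 80.6
b1 79 [662.9  84.7] [25.6 24.7] 87.4
b2 82 [571.8 -72.8] [25.7 26.5] 46.1
b3 84 [ 465.5 -186. ] [24.4 24.5] 86.7
cu1 249 [465.  33.] [51.3 54.2] 44.6
cu2 276 [ 563.6 -203.7] [59.9 46.4] 86.5
b1 66 [663.3  82.5] [26.6 27.8] 77.1
b2 87 [571.4 -73.3] [28.7 24.3] 17.0
b3 112 [ 466.9 -186.8] [26.8 29.9] 78.6
```

```bash
cat > g.py <<'E'
import sys,numpy as np
from plant import r
def show(*a):
    s=r.get_state();p=s["tcp_pos"];w=s["eef_rot"]
    print("t",round(s["time_s"],2),"tcp",p.round(4),"rpy",w.round(1),"w",round(s["gripper_width"],4),"gf",round(s["gripper_force"],1),"F",s["contact_force"].round(1),"j6",s["joints"][5].round(0))
    for q in a:
        x,y,z,yaw=q;dy=-((yaw-w[2]+180)%360-180)/4;d=np.array([x,y,z])-p;o=[]
        for k in (w[2],yaw):
            c,n=np.cos(np.radians(k)),np.sin(np.radians(k));o.append((round((c*d[0]+n*d[1])*50,2),round((n*d[0]-c*d[1])*50,2),round(-d[2]*50,2)))
        print(q,"turn",round(dy,2),"| shift-then-turn",o[0],"| turn-then-shift",o[1])
if __name__=="__main__":
    a=list(map(float,sys.argv[1:]));show(*[a[i:i+4] for i in range(0,len(a),4)])
E
python3 g.py .661 -.1885 .12 -172.3
```

```text
t 0.1 tcp [ 0.1928 -0.6464  0.2477] rpy [ 179.9   -0.  -163.4] w 0.0879 gf 0.0 F [-0.  -0.2 -0.1] j6 -17.0
[0.661, -0.1885, 0.12, -172.3] turn 2.22 | shift-then-turn (np.float64(-28.98), np.float64(15.26), np.float64(6.39)) | turn-then-shift (np.float64(-26.27), np.float64(19.55), np.float64(6.39))
```

```bash
P="python3 -m pendant"
python3 -m pendant '[[[0,0,0.5,0,0,0.74,1],[0,0,0.5,0,0,0.74,1],[0,0,0.5,0,0,0.74,1],[-0.97,0.72,0,0,0,0,1],[-0.97,0.72,0,0,0,0,1],[-0.97,0.72,0,0,0,0,1],[-0.97,0.72,0,0,0,0,1],[-0.97,0.72,0,0,0,0,1]]]' 30
python3 -m pendant '[[[-0.97,0.72,0,0,0,0,1],[-0.97,0.72,0,0,0,0,1],[-0.97,0.72,0,0,0,0,1],[-0.97,0.72,0,0,0,0,1],[-0.97,0.72,0,0,0,0,1],[-0.97,0.72,0,0,0,0,1],[-0.97,0.72,0,0,0,0,1],[-0.97,0.72,0,0,0,0,1]]]'
python3 -m pendant '[[[-0.97,0.72,0,0,0,0,1],[-0.97,0.72,0,0,0,0,1],[-0.97,0.72,0,0,0,0,1],[-0.97,0.72,0,0,0,0,1],[-0.97,0.72,0,0,0,0,1],[-0.97,0.72,0,0,0,0,1],[-0.97,0.72,0,0,0,0,1],[-0.97,0.72,0,0,0,0,1]]]'
python3 -m pendant '[[[-0.97,0.72,0.6,0,0,0,1],[-0.97,0.72,0.6,0,0,0,1],[-0.97,0.72,0.6,0,0,0,1],[-0.97,0.72,0.6,0,0,0,1],[-0.97,0.72,0.6,0,0,0,1],[-0.97,0.72,0.6,0,0,0,1],[0,0,0.6,0,0,0,1],[0,0,0,0,0,0,1]]]'
python3 g.py .661 -.1885 .027 -172.3; python3 - <<'E'
from plant import vision
import cv2
cv2.imwrite("pics/w1.png",vision.capture("wrist")["frame"])
E
```

```text
time_s: 0.9
tcp_pos: [0.2798, -0.5615, 0.2181]
eef_rot: [180.0, -0.0, -172.3]
contact_force: [0.7, -0.7, -0.1]
gripper_width: 0.0878
gripper_force: 0.0
time_s: 1.7
tcp_pos: [0.4181, -0.4265, 0.2182]
eef_rot: [180.0, -0.0, -172.3]
contact_force: [0.5, -0.4, -0.4]
gripper_width: 0.0878
gripper_force: 0.0
time_s: 2.5
tcp_pos: [0.5563, -0.2915, 0.2182]
eef_rot: [180.0, -0.0, -172.3]
contact_force: [0.2, -1.1, 0.8]
gripper_width: 0.0875
gripper_force: 0.0
time_s: 3.3
tcp_pos: [0.6591, -0.1901, 0.1317]
eef_rot: [179.9, -0.2, -172.2]
contact_force: [-1.2, -0.1, -0.7]
gripper_width: 0.0876
gripper_force: 0.0
t 3.3 tcp [ 0.6591 -0.1901  0.1317] rpy [ 179.9   -0.2 -172.2] w 0.0876 gf 0.0 F [-1.2 -0.1 -0.7] j6 -82.0
[0.661, -0.1885, 0.027, -172.3] turn 0.02 | shift-then-turn (np.float64(-0.11), np.float64(0.06), np.float64(5.23)) | turn-then-shift (np.float64(-0.11), np.float64(0.06), np.float64(5.23))
```

View pics/w1.png

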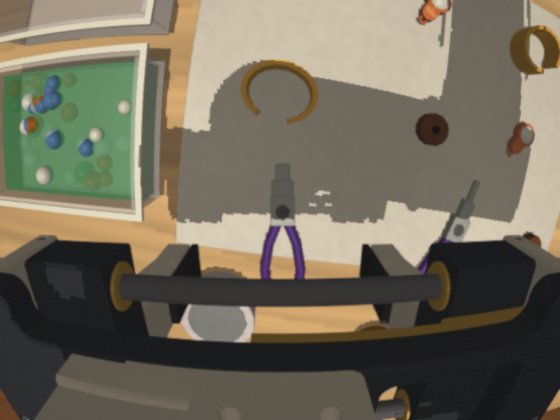

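The wrist view shows the side cutters centred between the fingers at px (283,205). Descending and gripping.

```bash
python3 -m pendant '[[[-0.1,0.05,0.87,0,0,0,1],[0,0,0.87,0,0,0,1],[0,0,0.87,0,0,0,1],[0,0,0.87,0,0,0,1],[0,0,0.87,0,0,0,1],[0,0,0.87,0,0,0,1],[0,0,0,0,0,0,-1],[0,0,0,0,0,0,-1]]]' 30
python3 -m pendant '[[[0,0,0,0,0,0,-1],[0,0,0,0,0,0,-1],[0,0,0,0,0,0,-1],[0,0,0,0,0,0,-1],[0,0,-0.5,0,0,0,-1],[0,0,-0.9,0,0,0,-1],[0,0,-0.9,0,0,0,-1],[0,0,-0.9,0,0,0,-1]]]' 30
python3 g.py .452 -.401 .12 -90; python3 -c "
from plant import r;print(r.get_state()['joints'].round(1))"
```

```text
time_s: 4.15
tcp_pos: [0.6617, -0.1905, 0.031]
eef_rot: [-180.0, 0.0, -172.3]
contact_force: [0.3, 0.5, -0.5]
gripper_width: 0.0772
gripper_force: 0.0
time_s: 4.95
tcp_pos: [0.6616, -0.1899, 0.0956]
eef_rot: [-180.0, 0.0, -172.3]
contact_force: [-0.3, 0.2, 0.1]
gripper_width: 0.0129
gripper_force: 0.0
t 4.95 tcp [ 0.6616 -0.1899  0.0956] rpy [-180.     0.  -172.3] w 0.0129 gf 0.0 F [-0.3  0.2  0.1] j6 -82.0
[0.452, -0.401, 0.12, -90.0] turn -20.57 | shift-then-turn (np.float64(11.81), np.float64(-9.05), np.float64(-1.22)) | turn-then-shift (np.float64(10.55), np.float64(10.48), np.float64(-1.22))
[  0.2  28.6  -7.8   0.  -53.5 -82.4]
```

Lifted before the fingers had closed (they move at about 80 mm/s). Reopening halfway and repeating.

```bash
python3 -m pendant '[[[0,0,0,0,0,0,0.1],[0,0,0,0,0,0,0.1],[0,0,0,0,0,0,0.1],[0,0,0,0,0,0,0.1],[0,0,0.85,0,0,0,0.1],[0,0,0.85,0,0,0,0.1],[0,0,0.85,0,0,0,0.1],[0,0,0.85,0,0,0,0.1]]]' 30
python3 -m pendant '[[[0,0,0,0,0,0,-1],[0,0,0,0,0,0,-1],[0,0,0,0,0,0,-1],[0,0,0,0,0,0,-1],[0,0,0,0,0,0,-1],[0,0,0,0,0,0,-1],[0,0,0,0,0,0,-1],[0,0,0,0,0,0,-1]]]' 30
python3 g.py .452 -.401 .12 -90
```

```text
time_s: 5.75
tcp_pos: [0.6611, -0.1899, 0.0249]
eef_rot: [180.0, -0.1, -172.3]
contact_force: [-9.6, 17.0, 95.3]
gripper_width: 0.0479
gripper_force: 68.1
time_s: 6.55
tcp_pos: [0.6614, -0.1899, 0.0261]
eef_rot: [180.0, -0.0, -172.3]
contact_force: [0.4, 0.4, -0.5]
gripper_width: 0.0199
gripper_force: 30.0
t 6.55 tcp [ 0.6614 -0.1899  0.0261] rpy [ 180.    -0.  -172.3] w 0.0199 gf 30.0 F [ 0.4  0.4 -0.5] j6 -82.0
[0.452, -0.401, 0.12, -90.0] turn -20.57 | shift-then-turn (np.float64(11.8), np.float64(-9.05), np.float64(-4.69)) | turn-then-shift (np.float64(10.55), np.float64(10.47), np.float64(-4.69))
```

```bash
cat >> g.py <<'E'
    s=r.get_state();p=s["tcp_pos"];y0=s["eef_rot"][2]
    for i in range(0,len(a),4):
        x,y,z,yaw=a[i:i+4];T=((yaw-y0+180)%360-180)
        for N in range(4,49):
            M=sum(np.array([[np.cos(k),np.sin(k)],[np.sin(k),-np.cos(k)]]) for k in np.radians(y0+T/N*np.arange(N)))
            v=np.linalg.solve(M,np.array([x,y])-p[:2])*50
            if max(abs(v).max(),abs(T/4/N))<.98: print("combined N",N,"xy",v.round(3),"z tot",round((p[2]-z)*50,2),"wz",round(-T/4/N,3));break
E
python3 -m pendant '[[[0,0,-0.5,0,0,0,-1],[0,0,-0.8,0,0,0,-1],[0,0,-0.8,0,0,0,-1],[0,0,-0.8,0,0,0,-1],[0,0,-0.8,0,0,0,-1],[0,0,-0.8,0,0,0,-1],[0,0,0,0,0,0,-1],[0,0,0,0,0,0,-1]]]' 30
python3 g.py .452 -.401 .12 -90
```

```text
time_s: 7.35
tcp_pos: [0.6618, -0.1899, 0.1175]
eef_rot: [-180.0, 0.1, -172.3]
contact_force: [0.4, 0.6, -0.6]
gripper_width: 0.0192
gripper_force: 30.0
t 7.35 tcp [ 0.6618 -0.1899  0.1175] rpy [-1.800e+02  1.000e-01 -1.723e+02] w 0.0192 gf 30.0 F [ 0.4  0.6 -0.6] j6 -82.0
[0.452, -0.401, 0.12, -90.0] turn -20.57 | shift-then-turn (np.float64(11.81), np.float64(-9.05), np.float64(-0.13)) | turn-then-shift (np.float64(10.56), np.float64(10.49), np.float64(-0.13))
combined N 21 xy [0.773 0.023] z tot -0.13 wz -0.98
```

```bash
python3 -m pendant '[[[0.77,0.02,0,0,0,-0.98,-1],[0.77,0.02,0,0,0,-0.98,-1],[0.77,0.02,0,0,0,-0.98,-1],[0.77,0.02,0,0,0,-0.98,-1],[0.77,0.02,0,0,0,-0.98,-1],[0.77,0.02,0,0,0,-0.98,-1],[0.77,0.02,0,0,0,-0.98,-1],[0.77,0.02,0,0,0,-0.98,-1]]]'
python3 -m pendant '[[[0.77,0.02,0,0,0,-0.98,-1],[0.77,0.02,0,0,0,-0.98,-1],[0.77,0.02,0,0,0,-0.98,-1],[0.77,0.02,0,0,0,-0.98,-1],[0.77,0.02,0,0,0,-0.98,-1],[0.77,0.02,0,0,0,-0.98,-1],[0.77,0.02,0,0,0,-0.98,-1],[0.77,0.02,0,0,0,-0.98,-1]]]'
python3 -m pendant '[[[0.77,0.02,0,0,0,-0.98,-1],[0.77,0.02,0,0,0,-0.98,-1],[0.77,0.02,0,0,0,-0.98,-1],[0.77,0.02,0,0,0,-0.98,-1],[0.77,0.02,0,0,0,-0.98,-1],[0,0,0,0,0,0,-1],[0,0,0,0,0,0,-1],[0,0,0,0,0,0,-1]]]'
python3 g.py .452 -.401 .038 -90; python3 - <<'E'
from plant import vision
import cv2
cv2.imwrite("pics/w2.png",vision.capture("wrist")["frame"])
E
```

```text
time_s: 8.15
tcp_pos: [0.5459, -0.2315, 0.1156]
eef_rot: [179.9, -0.0, -140.8]
contact_force: [0.2, -0.7, -1.3]
gripper_width: 0.0198
gripper_force: 30.0
time_s: 8.95
tcp_pos: [0.4701, -0.3268, 0.1156]
eef_rot: [179.9, 0.0, -109.4]
contact_force: [0.4, -0.1, -0.7]
gripper_width: 0.0192
gripper_force: 30.0
time_s: 9.75
tcp_pos: [0.4532, -0.4005, 0.1158]
eef_rot: [180.0, 0.0, -90.0]
contact_force: [0.9, 1.2, -1.4]
gripper_width: 0.0199
gripper_force: 30.0
t 9.75 tcp [ 0.4532 -0.4005  0.1158] rpy [180.   0. -90.] w 0.0199 gf 30.0 F [ 0.9  1.2 -1.4] j6 23.0
[0.452, -0.401, 0.038, -90.0] turn -0.0 | shift-then-turn (np.float64(0.02), np.float64(0.06), np.float64(3.89)) | turn-then-shift (np.float64(0.02), np.float64(0.06), np.float64(3.89))
combined N 4 xy [0.006 0.016] z tot 3.89 wz -0.001
```

View pics/w2.png

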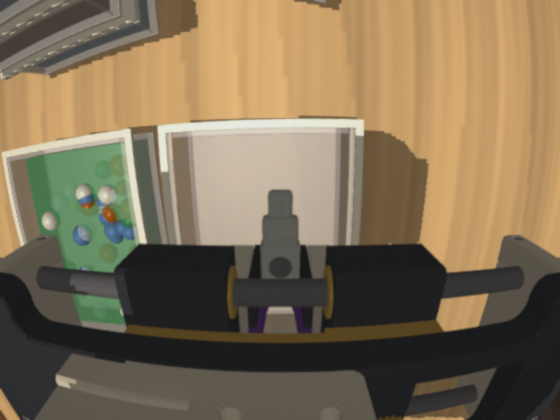

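The wrist view shows the pliers held nose-forward over the empty tub, between its walls at px 170–355. Lowering and releasing.

```bash
python3 -m pendant '[[[0,0.06,0.8,0,0,0,-1],[0,0,0.8,0,0,0,-1],[0,0,0.8,0,0,0,-1],[0,0,0.8,0,0,0,-1],[0,0,0.4,0,0,0,-1],[0,0,0.2,0,0,0,-1],[0,0,0,0,0,0,-1],[0,0,0,0,0,0,-0.25]]]'
python3 -m pendant '[[[0,0,0,0,0,0,-0.25],[0,0,0,0,0,0,-0.25],[0,0,-0.6,0,0,0,-0.25],[0,0,-0.9,0,0,0,-0.25],[0,0,-0.9,0,0,0,-0.25],[0,0,-0.9,0,0,0,-0.25],[0,0,-0.6,0,0,0,0.1],[0,0,0,0,0,0,0.1]]]'
python3 g.py .657 -.0233 .11 -12
```

```text
time_s: 10.6
tcp_pos: [0.4528, -0.4013, 0.0409]
eef_rot: [-179.9, -0.0, -89.9]
contact_force: [0.0, -0.1, 1.8]
gripper_width: 0.0236
gripper_force: 0.0
time_s: 11.4
tcp_pos: [0.4534, -0.4018, 0.1207]
eef_rot: [-179.8, -0.1, -89.9]
contact_force: [1.0, 0.2, 0.3]
gripper_width: 0.0434
gripper_force: 0.0
t 11.4 tcp [ 0.4534 -0.4018  0.1207] rpy [-1.798e+02 -1.000e-01 -8.990e+01] w 0.0434 gf 0.0 F [1.  0.2 0.3] j6 23.0
[0.657, -0.0233, 0.11, -12.0] turn -19.49 | shift-then-turn (np.float64(-18.91), np.float64(-10.2), np.float64(0.54)) | turn-then-shift (np.float64(6.02), np.float64(-20.63), np.float64(0.54))
combined N 22 xy [-0.437 -0.961] z tot 0.54 wz -0.886
```

```bash
python3 -m pendant '[[[-0.437,-0.961,0,0,0,-0.886,0.1],[-0.437,-0.961,0,0,0,-0.886,0.1],[-0.437,-0.961,0,0,0,-0.886,0.1],[-0.437,-0.961,0,0,0,-0.886,0.1],[-0.437,-0.961,0,0,0,-0.886,0.1],[-0.437,-0.961,0,0,0,-0.886,0.1],[-0.437,-0.961,0,0,0,-0.886,0.1],[-0.437,-0.961,0,0,0,-0.886,0.1]]]'
python3 -m pendant '[[[-0.437,-0.961,0,0,0,-0.886,0.1],[-0.437,-0.961,0,0,0,-0.886,0.1],[-0.437,-0.961,0,0,0,-0.886,0.1],[-0.437,-0.961,0,0,0,-0.886,0.1],[-0.437,-0.961,0,0,0,-0.886,0.1],[-0.437,-0.961,0,0,0,-0.886,0.1],[-0.437,-0.961,0,0,0,-0.886,0.1],[-0.437,-0.961,0,0,0,-0.886,0.1]]]'
python3 -m pendant '[[[-0.437,-0.961,0,0,0,-0.886,0.1],[-0.437,-0.961,0,0,0,-0.886,0.1],[-0.437,-0.961,0,0,0,-0.886,0.1],[-0.437,-0.961,0,0,0,-0.886,0.1],[-0.437,-0.961,0,0,0,-0.886,0.1],[-0.437,-0.961,0,0,0,-0.886,0.1],[0,0,0.3,0,0,0,0.1],[0,0,0,0,0,0,0.1]]]'
python3 g.py .657 -.0233 .029 -12; python3 - <<'E'
from plant import vision
import cv2
cv2.imwrite("pics/w3.png",vision.capture("wrist")["frame"])
E
```

```text
time_s: 12.2
tcp_pos: [0.5861, -0.3, 0.1171]
eef_rot: [179.9, 0.1, -61.5]
contact_force: [-0.3, -0.4, 0.1]
gripper_width: 0.0484
gripper_force: 0.0
time_s: 13.0
tcp_pos: [0.6558, -0.148, 0.1171]
eef_rot: [180.0, 0.1, -33.1]
contact_force: [-0.3, -0.3, 0.3]
gripper_width: 0.0483
gripper_force: 0.0
time_s: 13.8
tcp_pos: [0.655, -0.0226, 0.1106]
eef_rot: [180.0, 0.1, -12.0]
contact_force: [-0.9, -0.8, -0.1]
gripper_width: 0.0483
gripper_force: 0.0
t 13.8 tcp [ 0.655  -0.0226  0.1106] rpy [ 1.8e+02  1.0e-01 -1.2e+01] w 0.0483 gf 0.0 F [-0.9 -0.8 -0.1] j6 63.0
[0.657, -0.0233, 0.029, -12.0] turn 0.0 | shift-then-turn (np.float64(0.11), np.float64(0.01), np.float64(4.08)) | turn-then-shift (np.float64(0.11), np.float64(0.01), np.float64(4.08))
combined N 4 xy [0.027 0.003] z tot 4.08 wz 0.0
```

View pics/w3.png

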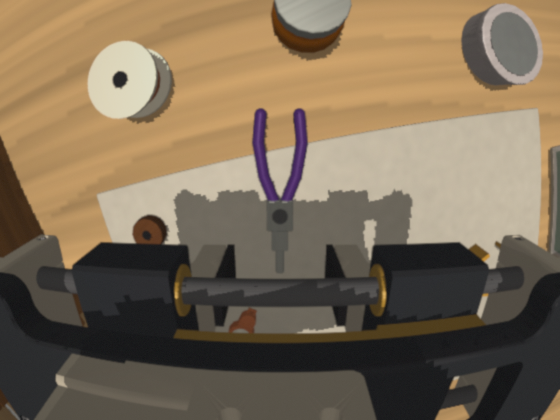

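The slim-nosed pliers are centred at px (280,215). Gripping.

```bash
python3 -m pendant '[[[0.1,0,0.9,0,0,0,0.1],[0,0,0.9,0,0,0,0.1],[0,0,0.9,0,0,0,0.1],[0,0,0.8,0,0,0,0.1],[0,0,0.4,0,0,0,0.1],[0,0,0.15,0,0,0,0.1],[0,0,0,0,0,0,-1],[0,0,0,0,0,0,-1]]]' 30
python3 -m pendant '[[[0,0,0,0,0,0,-1],[0,0,0,0,0,0,-1],[0,0,0,0,0,0,-1],[0,0,-0.5,0,0,0,-1],[0,0,-0.9,0,0,0,-1],[0,0,-0.9,0,0,0,-1],[0,0,-0.9,0,0,0,-1],[0,0,-0.9,0,0,0,-1]]]'
python3 g.py .478 -.366 .115 -90
```

```text
time_s: 14.65
tcp_pos: [0.6584, -0.0234, 0.0319]
eef_rot: [-180.0, -0.1, -12.0]
contact_force: [0.1, 0.2, -0.6]
gripper_width: 0.0376
gripper_force: 0.0
time_s: 15.45
tcp_pos: [0.6577, -0.0233, 0.1145]
eef_rot: [-180.0, -0.0, -12.0]
contact_force: [-0.0, 0.5, -1.6]
gripper_width: 0.0193
gripper_force: 30.0
t 15.45 tcp [ 0.6577 -0.0233  0.1145] rpy [-180.   -0.  -12.] w 0.0193 gf 30.0 F [-0.   0.5 -1.6] j6 63.0
[0.478, -0.366, 0.115, -90.0] turn 19.5 | shift-then-turn (np.float64(-5.23), np.float64(18.63), np.float64(-0.03)) | turn-then-shift (np.float64(17.14), np.float64(8.98), np.float64(-0.03))
combined N 20 xy [0.381 0.974] z tot -0.03 wz 0.975
```

```bash
python3 -m pendant '[[[0.381,0.974,0,0,0,0.975,-1],[0.381,0.974,0,0,0,0.975,-1],[0.381,0.974,0,0,0,0.975,-1],[0.381,0.974,0,0,0,0.975,-1],[0.381,0.974,0,0,0,0.975,-1],[0.381,0.974,0,0,0,0.975,-1],[0.381,0.974,0,0,0,0.975,-1],[0.381,0.974,0,0,0,0.975,-1]]]'
python3 -m pendant '[[[0.381,0.974,0,0,0,0.975,-1],[0.381,0.974,0,0,0,0.975,-1],[0.381,0.974,0,0,0,0.975,-1],[0.381,0.974,0,0,0,0.975,-1],[0.381,0.974,0,0,0,0.975,-1],[0.381,0.974,0,0,0,0.975,-1],[0.381,0.974,0,0,0,0.975,-1],[0.381,0.974,0,0,0,0.975,-1]]]'
python3 -m pendant '[[[0.381,0.974,0,0,0,0.975,-1],[0.381,0.974,0,0,0,0.975,-1],[0.381,0.974,0,0,0,0.975,-1],[0.381,0.974,0,0,0,0.975,-1],[0,0,0,0,0,0,-1],[0,0,0.9,0,0,0,-1],[0,0,0.9,0,0,0,-1],[0,0,0.4,0,0,0,-1]]]'
python3 g.py .478 -.366 .046 -90
```

```text
time_s: 16.25
tcp_pos: [0.6453, -0.1889, 0.1137]
eef_rot: [-180.0, -0.0, -43.3]
contact_force: [0.8, -0.0, -1.2]
gripper_width: 0.0187
gripper_force: 30.0
time_s: 17.05
tcp_pos: [0.549, -0.3234, 0.1138]
eef_rot: [-180.0, -0.0, -74.6]
contact_force: [-0.3, -0.3, -1.3]
gripper_width: 0.0191
gripper_force: 30.0
time_s: 17.85
tcp_pos: [0.4777, -0.3654, 0.0682]
eef_rot: [179.9, 0.0, -90.0]
contact_force: [0.9, 0.0, -0.7]
gripper_width: 0.0189
gripper_force: 30.0
t 17.85 tcp [ 0.4777 -0.3654  0.0682] rpy [179.9   0.  -90. ] w 0.0189 gf 30.0 F [ 0.9  0.  -0.7] j6 19.0
[0.478, -0.366, 0.046, -90.0] turn 0.01 | shift-then-turn (np.float64(0.03), np.float64(-0.01), np.float64(1.11)) | turn-then-shift (np.float64(0.03), np.float64(-0.01), np.float64(1.11))
combined N 4 xy [ 0.007 -0.003] z tot 1.11 wz 0.002
```

```bash
python3 -m pendant '[[[0,0,0.6,0,0,0,-1],[0,0,0.4,0,0,0,-1],[0,0,0,0,0,0,-1],[0,0,0,0,0,0,-0.25],[0,0,0,0,0,0,-0.25],[0,0,0,0,0,0,-0.25],[0,0,-0.6,0,0,0,-0.25],[0,0,-0.9,0,0,0,-0.25]]]'
python3 -m pendant '[[[0,0,-0.9,0,0,0,-0.25],[0,0,-0.9,0,0,0,0],[0,0,-0.6,0,0,0,0.2],[0,-0.9,0,0,0,0,0.2],[0,-0.9,0,0,0,0,0.2],[-0.9,0,0,0,0,0,0.2],[-0.9,0,0,0,0,0,0.2],[-0.9,0,0,0,0,0,0.2]]]'
python3 g.py .466 -.1865 .03 -78; python3 - <<'E'
from h import *
from plant import vision
c=vision.capture("top");np.savez("top1.npz",**c);blobs(c,(251,397,157,262))
cv2.imwrite("pics/t1.png",cv2.resize(c["frame"][130:280,240:490],None,fx=3.2,fy=3.2,interpolation=cv2.INTER_CUBIC))
E
```

```text
time_s: 18.65
tcp_pos: [0.4777, -0.3657, 0.0795]
eef_rot: [179.9, 0.0, -90.0]
contact_force: [-0.5, -0.7, 0.3]
gripper_width: 0.0326
gripper_force: 0.0
time_s: 19.45
tcp_pos: [0.5133, -0.3104, 0.1272]
eef_rot: [180.0, 0.0, -90.0]
contact_force: [-0.9, 0.4, 1.0]
gripper_width: 0.0523
gripper_force: 0.0
t 19.45 tcp [ 0.5133 -0.3104  0.1272] rpy [180.   0. -90.] w 0.0523 gf 0.0 F [-0.9  0.4  1. ] j6 13.0
[0.466, -0.1865, 0.03, -78.0] turn -3.0 | shift-then-turn (np.float64(-6.2), np.float64(2.37), np.float64(4.86)) | turn-then-shift (np.float64(-6.55), np.float64(1.03), np.float64(4.86))
combined N 7 xy [-0.914  0.258] z tot 4.86 wz -0.429
1 7164 px [362.1 210.2] mean [ 0.5474 -0.1839] zmax 0.678 rect [ 552.6 -174.1] [204.2 298.6] 87.1 col [46. 59. 70.]
2 81 px [264.4 169.6] mean [0.6636 0.0854] zmax 0.02 rect [664.   85.1] [25.5 26.1] 89.5 col [42. 66. 96.]
3 84 px [321.3 201.3] mean [ 0.5718 -0.0725] zmax 0.02 rect [572.6 -73.2] [24.8 28.2] 89.0 col [42. 68. 99.]
4 73 px [284.1 206.4] mean [0.5583 0.0303] zmax 0.016 rect [557.9  29. ] [23.7 39.3] 44.4 col [ 95. 138. 184.]
5 120 px [283.8 240.6] mean [0.4638 0.0312] zmax 0.029 rect [466.1  34.1] [48.2 57.8] 44.6 col [ 87. 158. 177.]
```

View pics/t1.png

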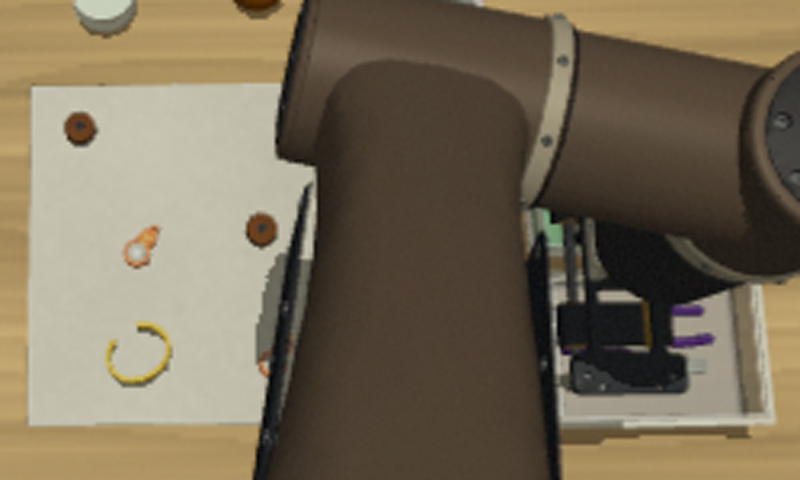

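The pliers are in the tub (purple handles at the crop's right), and the visible pieces haven't moved. On to bead3.

```bash
python3 -m pendant '[[[-0.914,0.258,0.2,0,0,-0.429,0.2],[-0.914,0.258,0.2,0,0,-0.429,0.2],[-0.914,0.258,0.2,0,0,-0.429,0.2],[-0.914,0.258,0.2,0,0,-0.429,0.2],[-0.914,0.258,0.2,0,0,-0.429,0.2],[-0.914,0.258,0.2,0,0,-0.429,0.2],[-0.914,0.258,0.2,0,0,-0.429,0.2],[0,0,0,0,0,0,0.2]]]' 20
python3 -m pendant '[[[0,0,0,0,0,0,0.2],[0,0,0.9,0,0,0,0.2],[0,0,0.9,0,0,0,0.2],[0,0,0.9,0,0,0,0.2],[0,0,0.5,0,0,0,0.2],[0,0,0.15,0,0,0,0.2],[0,0,0,0,0,0,0.2],[0,0,0,0,0,0,-1]]]'
python3 g.py .466 -.1865 .029 -78
python3 - <<'E'
from plant import vision
import cv2
cv2.imwrite("pics/w4.png",vision.capture("wrist")["frame"])
E
```

```text
time_s: 20.3
tcp_pos: [0.4646, -0.186, 0.0991]
eef_rot: [179.9, 0.0, -77.8]
contact_force: [1.0, -0.2, 0.4]
gripper_width: 0.0529
gripper_force: 0.0
time_s: 21.1
tcp_pos: [0.4673, -0.1881, 0.0328]
eef_rot: [-179.9, -0.0, -78.0]
contact_force: [-0.2, -0.0, 0.4]
gripper_width: 0.0489
gripper_force: 0.0
t 21.1 tcp [ 0.4673 -0.1881  0.0328] rpy [-179.9   -0.   -78. ] w 0.0489 gf 0.0 F [-0.2 -0.   0.4] j6 12.0
[0.466, -0.1865, 0.029, -78.0] turn 0.01 | shift-then-turn (np.float64(-0.09), np.float64(0.05), np.float64(0.19)) | turn-then-shift (np.float64(-0.09), np.float64(0.05), np.float64(0.19))
combined N 4 xy [-0.022  0.012] z tot 0.19 wz 0.001
```

View pics/w4.png

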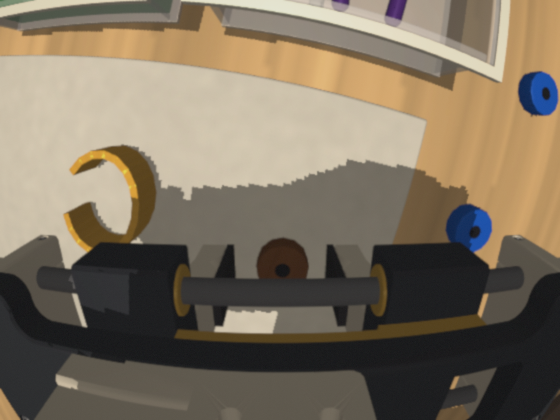

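The bead sits between the fingers at px (282,265). Closing, lifting and carrying it.

```bash
python3 -m pendant '[[[0,0,0.1,0,0,0,-1],[0,0,0,0,0,0,-1],[0,0,0,0,0,0,-1],[0,0,0,0,0,0,-1],[0,0,-0.6,0,0,0,-1],[0,0,-0.9,0,0,0,-1],[0,0,-0.9,0,0,0,-1],[0,0,-0.9,0,0,0,-1]]]' 20
python3 g.py .5039 .3562 .2 -78.25
```

```text
time_s: 21.95
tcp_pos: [0.4666, -0.1879, 0.0968]
eef_rot: [180.0, 0.0, -78.0]
contact_force: [-0.1, 0.2, -0.9]
gripper_width: 0.0269
gripper_force: 20.0
t 21.95 tcp [ 0.4666 -0.1879  0.0968] rpy [180.   0. -78.] w 0.0269 gf 20.0 F [-0.1  0.2 -0.9] j6 12.0
[0.5039, 0.3562, 0.2, -78.25] turn 0.07 | shift-then-turn (np.float64(-26.22), np.float64(-7.49), np.float64(-5.16)) | turn-then-shift (np.float64(-26.25), np.float64(-7.37), np.float64(-5.16))
combined N 27 xy [-0.972 -0.275] z tot -5.16 wz 0.003
```

```bash
python3 -m pendant '[[[-0.972,-0.275,-0.75,0,0,0,-1],[-0.972,-0.275,-0.75,0,0,0,-1],[-0.972,-0.275,-0.75,0,0,0,-1],[-0.972,-0.275,-0.75,0,0,0,-1],[-0.972,-0.275,-0.75,0,0,0,-1],[-0.972,-0.275,-0.75,0,0,0,-1],[-0.972,-0.275,-0.6,0,0,0,-1],[-0.972,-0.275,0,0,0,0,-1]]]'
python3 -m pendant '[[[-0.972,-0.275,0,0,0,0,-1],[-0.972,-0.275,0,0,0,0,-1],[-0.972,-0.275,0,0,0,0,-1],[-0.972,-0.275,0,0,0,0,-1],[-0.972,-0.275,0,0,0,0,-1],[-0.972,-0.275,0,0,0,0,-1],[-0.972,-0.275,0,0,0,0,-1],[-0.972,-0.275,0,0,0,0,-1]]]'
python3 -m pendant '[[[-0.972,-0.275,0,0,0,0,-1],[-0.972,-0.275,0,0,0,0,-1],[-0.972,-0.275,0,0,0,0,-1],[-0.972,-0.275,0,0,0,0,-1],[-0.972,-0.275,0,0,0,0,-1],[-0.972,-0.275,0,0,0,0,-1],[-0.972,-0.275,0,0,0,0,-1],[-0.972,-0.275,0,0,0,0,-1]]]'
python3 -m pendant '[[[-0.972,-0.275,0,0,0,0,-1],[-0.972,-0.275,0,0,0,0,-1],[-0.972,-0.275,0,0,0,0,-1],[0,0,0,0,0,0,-1],[0,0,0.5,0,0,0,-1],[0,0,0.3,0,0,0,-1],[0,0,0,0,0,0,-1],[0,0,0,0,0,0,-1]]]'
python3 g.py .5039 .3562 .128 -78.25
python3 - <<'E'
from plant import vision
import cv2
cv2.imwrite("pics/w5.png",vision.capture("wrist")["frame"])
E
```

```text
time_s: 22.75
tcp_pos: [0.4782, -0.0256, 0.2]
eef_rot: [-179.8, 0.0, -78.0]
contact_force: [1.2, -0.3, -1.1]
gripper_width: 0.027
gripper_force: 20.0
time_s: 23.55
tcp_pos: [0.4878, 0.1354, 0.1981]
eef_rot: [180.0, 0.0, -78.0]
contact_force: [1.0, -0.4, 0.0]
gripper_width: 0.0271
gripper_force: 20.0
time_s: 24.35
tcp_pos: [0.4987, 0.2976, 0.1981]
eef_rot: [180.0, -0.0, -78.0]
contact_force: [0.0, -0.3, 0.4]
gripper_width: 0.0271
gripper_force: 20.0
time_s: 25.15
tcp_pos: [0.5026, 0.3558, 0.1819]
eef_rot: [180.0, -0.0, -78.0]
contact_force: [0.3, -0.0, -0.4]
gripper_width: 0.0272
gripper_force: 20.0
t 25.15 tcp [0.5026 0.3558 0.1819] rpy [180.  -0. -78.] w 0.0272 gf 20.0 F [ 0.3 -0.  -0.4] j6 -41.0
[0.5039, 0.3562, 0.128, -78.25] turn 0.06 | shift-then-turn (np.float64(-0.01), np.float64(-0.07), np.float64(2.7)) | turn-then-shift (np.float64(-0.01), np.float64(-0.07), np.float64(2.7))
combined N 4 xy [-0.002 -0.016] z tot 2.7 wz 0.015
```

View pics/w5.png

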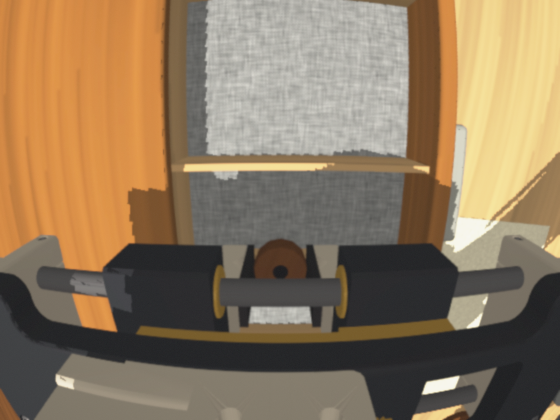

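The bead is over the middle compartment: partition at row 165, cabinet edge at column ~165, with clearance all round. Placing it.

```bash
python3 -m pendant '[[[0,-0.05,0.8,0,0,0,-1],[0,0,0.8,0,0,0,-1],[0,0,0.6,0,0,0,-1],[0,0,0.3,0,0,0,-1],[0,0,0.1,0,0,0,-1],[0,0,0,0,0,0,-1],[0,0,0,0,0,0,-0.15],[0,0,0,0,0,0,-0.15]]]'
python3 -m pendant '[[[0,0,0,0,0,0,-0.15],[0,0,-0.6,0,0,0,-0.15],[0,0,-0.8,0,0,0,-0.15],[0,0,-0.8,0,0,0,-0.15],[0,0,-0.8,0,0,0,-0.15],[0,0,-0.6,0,0,0,-0.15],[0.9,0,0,0,0,0,0.2],[0.9,0,0,0,0,0,0.2]]]'
python3 g.py .5717 -.0729 .11 -78.25
```

```text
time_s: 26.0
tcp_pos: [0.5039, 0.3569, 0.1308]
eef_rot: [-179.9, 0.0, -78.0]
contact_force: [-0.9, 1.1, 0.8]
gripper_width: 0.0357
gripper_force: 0.0
time_s: 26.8
tcp_pos: [0.511, 0.3206, 0.2024]
eef_rot: [-180.0, 0.0, -77.9]
contact_force: [0.3, 0.3, -1.2]
gripper_width: 0.0484
gripper_force: 0.0
t 26.8 tcp [0.511  0.3206 0.2024] rpy [-180.     0.   -77.9] w 0.0484 gf 0.0 F [ 0.3  0.3 -1.2] j6 -39.0
[0.5717, -0.0729, 0.11, -78.25] turn 0.08 | shift-then-turn (np.float64(19.87), np.float64(1.15), np.float64(4.62)) | turn-then-shift (np.float64(19.88), np.float64(1.04), np.float64(4.62))
combined N 21 xy [0.947 0.052] z tot 4.62 wz 0.004
```

```bash
python3 -m pendant '[[[0.98,0.055,0,0,0,0,0.2],[0.98,0.055,0,0,0,0,0.2],[0.98,0.055,0,0,0,0,0.2],[0.98,0.055,0,0,0,0,0.2],[0.98,0.055,0,0,0,0,0.2],[0.98,0.055,0,0,0,0,0.2],[0.98,0.055,0,0,0,0,0.2],[0.98,0.055,0,0,0,0,0.2]]]'
python3 -m pendant '[[[0.98,0.055,0,0,0,0,0.2],[0.98,0.055,0,0,0,0,0.2],[0.98,0.055,0,0,0,0,0.2],[0.98,0.055,0.5,0,0,0,0.2],[0.98,0.055,0.9,0,0,0,0.2],[0.98,0.055,0.9,0,0,0,0.2],[0.98,0.055,0.9,0,0,0,0.2],[0.98,0.055,0.9,0,0,0,0.2]]]'
python3 -m pendant '[[[0.98,0.055,0.9,0,0,0,0.2],[0.98,0.055,0.9,0,0,0,0.2],[0.98,0.055,0.5,0,0,0,0.2],[0.6,0.055,0,0,0,0,0.2],[0,0,0,0,0,0,0.2],[0,0,0,0,0,0,0.2],[0,0,0,0,0,0,0.2],[0,0,0,0,0,0,0.2]]]'
python3 g.py .5717 -.0729 .029 -78.25
```

```text
time_s: 27.6
tcp_pos: [0.5353, 0.1644, 0.2022]
eef_rot: [180.0, -0.0, -78.0]
contact_force: [0.7, 0.5, 0.8]
gripper_width: 0.0526
gripper_force: 0.0
time_s: 28.4
tcp_pos: [0.5592, 0.0093, 0.1196]
eef_rot: [-180.0, -0.0, -78.0]
contact_force: [0.1, 0.3, -0.1]
gripper_width: 0.0523
gripper_force: 0.0
time_s: 29.2
tcp_pos: [0.57, -0.0585, 0.0748]
eef_rot: [-179.9, 0.0, -77.9]
contact_force: [0.4, 0.2, 0.5]
gripper_width: 0.0525
gripper_force: 0.0
t 29.2 tcp [ 0.57   -0.0585  0.0748] rpy [-179.9    0.   -77.9] w 0.0525 gf 0.0 F [0.4 0.2 0.5] j6 -2.0
[0.5717, -0.0729, 0.029, -78.25] turn 0.08 | shift-then-turn (np.float64(0.72), np.float64(0.07), np.float64(2.29)) | turn-then-shift (np.float64(0.72), np.float64(0.06), np.float64(2.29))
combined N 4 xy [0.18  0.016] z tot 2.29 wz 0.02
```

```bash
python3 -m pendant '[[[0.72,0.07,0,0,0,0,0.2],[0,0,0.8,0,0,0,0.2],[0,0,0.8,0,0,0,0.2],[0,0,0.5,0,0,0,0.2],[0,0,0.2,0,0,0,0.2],[0,0,0,0,0,0,-1],[0,0,0,0,0,0,-1],[0,0,0,0,0,0,-1]]]' 20
python3 -m pendant '[[[0,0,0,0,0,0,-1],[0,0,0,0,0,0,-1],[0,0,-0.6,0,0,0,-1],[0,0,-0.9,0,0,0,-1],[0,0,-0.9,0,0,0,-1],[0,0,-0.9,0,0,0,-1],[0,0,-0.9,0,0,0,-1],[0,0,0,0,0,0,-1]]]' 20
python3 g.py .5098 .3278 .2 -78.25
```

```text
time_s: 30.0
tcp_pos: [0.5718, -0.0734, 0.0288]
eef_rot: [-179.9, -0.0, -78.0]
contact_force: [0.3, 0.2, -0.5]
gripper_width: 0.0338
gripper_force: 0.0
time_s: 30.8
tcp_pos: [0.573, -0.0734, 0.1157]
eef_rot: [-179.7, -0.0, -77.9]
contact_force: [1.0, 0.3, -0.7]
gripper_width: 0.027
gripper_force: 20.0
t 30.8 tcp [ 0.573  -0.0734  0.1157] rpy [-179.7   -0.   -77.9] w 0.027 gf 20.0 F [ 1.   0.3 -0.7] j6 -0.0
[0.5098, 0.3278, 0.2, -78.25] turn 0.08 | shift-then-turn (np.float64(-20.28), np.float64(-1.1), np.float64(-4.21)) | turn-then-shift (np.float64(-20.28), np.float64(-0.99), np.float64(-4.21))
combined N 21 xy [-0.966 -0.05 ] z tot -4.21 wz 0.004
```

```bash
python3 -m pendant '[[[-0.966,-0.05,-0.7,0,0,0,-1],[-0.966,-0.05,-0.7,0,0,0,-1],[-0.966,-0.05,-0.7,0,0,0,-1],[-0.966,-0.05,-0.7,0,0,0,-1],[-0.966,-0.05,-0.7,0,0,0,-1],[-0.966,-0.05,-0.7,0,0,0,-1],[-0.966,-0.05,0,0,0,0,-1],[-0.966,-0.05,0,0,0,0,-1]]]'
python3 -m pendant '[[[-0.966,-0.05,0,0,0,0,-1],[-0.966,-0.05,0,0,0,0,-1],[-0.966,-0.05,0,0,0,0,-1],[-0.966,-0.05,0,0,0,0,-1],[-0.966,-0.05,0,0,0,0,-1],[-0.966,-0.05,0,0,0,0,-1],[-0.966,-0.05,0,0,0,0,-1],[-0.966,-0.05,0,0,0,0,-1]]]'
python3 -m pendant '[[[-0.966,-0.05,0,0,0,0,-1],[-0.966,-0.05,0,0,0,0,-1],[-0.966,-0.05,0,0,0,0,-1],[-0.966,-0.05,0,0,0,0,-1],[-0.966,-0.05,0,0,0,0,-1],[0,0,0,0,0,0,-1],[0,0,0.5,0,0,0,-1],[0,0,0.4,0,0,0,-1]]]'
python3 g.py .5098 .3278 .129 -78.25
```

```text
time_s: 31.6
tcp_pos: [0.5467, 0.0801, 0.1969]
eef_rot: [-179.9, 0.0, -78.0]
contact_force: [-0.2, 0.8, 0.1]
gripper_width: 0.0273
gripper_force: 20.0
time_s: 32.4
tcp_pos: [0.5221, 0.2327, 0.1963]
eef_rot: [180.0, -0.0, -78.0]
contact_force: [0.6, -0.1, 0.1]
gripper_width: 0.0272
gripper_force: 20.0
time_s: 33.2
tcp_pos: [0.507, 0.3274, 0.1771]
eef_rot: [180.0, -0.0, -78.0]
contact_force: [-0.2, -0.3, -0.7]
gripper_width: 0.0268
gripper_force: 20.0
t 33.2 tcp [0.507  0.3274 0.1771] rpy [180.  -0. -78.] w 0.0268 gf 20.0 F [-0.2 -0.3 -0.7] j6 -39.0
[0.5098, 0.3278, 0.129, -78.25] turn 0.07 | shift-then-turn (np.float64(0.01), np.float64(-0.14), np.float64(2.41)) | turn-then-shift (np.float64(0.01), np.float64(-0.14), np.float64(2.41))
combined N 4 xy [ 0.003 -0.035] z tot 2.41 wz 0.016
```

```bash
python3 -m pendant '[[[0,-0.14,0.8,0,0,0,-1],[0,0,0.8,0,0,0,-1],[0,0,0.5,0,0,0,-1],[0,0,0.2,0,0,0,-1],[0,0,0.1,0,0,0,-1],[0,0,0,0,0,0,-1],[0,0,0,0,0,0,-0.15],[0,0,0,0,0,0,-0.15]]]'
python3 -m pendant '[[[0,0,0,0,0,0,-0.15],[0,0,-0.6,0,0,0,-0.15],[0,0,-0.8,0,0,0,-0.15],[0,0,-0.8,0,0,0,-0.15],[0,0,-0.8,0,0,0,-0.15],[0,0,-0.6,0,0,0,-0.15],[0,0,0,0,0,0,0.2],[0,0,0,0,0,0,0.2]]]'
python3 g.py .6633 .0842 .11 -78.25
```

```text
time_s: 34.0
tcp_pos: [0.5103, 0.3285, 0.1308]
eef_rot: [-179.9, 0.0, -78.0]
contact_force: [0.6, -0.5, -0.9]
gripper_width: 0.0356
gripper_force: 0.0
time_s: 34.8
tcp_pos: [0.5099, 0.3282, 0.2022]
eef_rot: [-180.0, 0.0, -78.0]
contact_force: [1.3, -0.1, -0.0]
gripper_width: 0.0476
gripper_force: 0.0
t 34.8 tcp [0.5099 0.3282 0.2022] rpy [-180.    0.  -78.] w 0.0476 gf 0.0 F [ 1.3 -0.1 -0. ] j6 -39.0
[0.6633, 0.0842, 0.11, -78.25] turn 0.07 | shift-then-turn (np.float64(13.53), np.float64(-4.96), np.float64(4.61)) | turn-then-shift (np.float64(13.51), np.float64(-5.02), np.float64(4.61))
combined N 14 xy [ 0.966 -0.356] z tot 4.61 wz 0.005
```

```bash
python3 -m pendant '[[[0.966,-0.356,0,0,0,0,0.2],[0.966,-0.356,0,0,0,0,0.2],[0.966,-0.356,0,0,0,0,0.2],[0.966,-0.356,0,0,0,0,0.2],[0.966,-0.356,0,0,0,0,0.2],[0.966,-0.356,0,0,0,0,0.2],[0.966,-0.356,0,0,0,0,0.2],[0.966,-0.356,0,0,0,0,0.2]]]'
python3 -m pendant '[[[0.966,-0.356,0,0,0,0,0.2],[0.966,-0.356,0,0,0,0,0.2],[0.966,-0.356,0,0,0,0,0.2],[0.966,-0.356,0,0,0,0,0.2],[0.966,-0.356,0,0,0,0,0.2],[0.966,-0.356,0.8,0,0,0,0.2],[0,0,0.9,0,0,0,0.2],[0,0,0.9,0,0,0,0.2]]]'
python3 g.py .6633 .0842 .029 -78.25
```

```text
time_s: 35.6
tcp_pos: [0.5979, 0.1879, 0.2009]
eef_rot: [179.9, -0.0, -78.0]
contact_force: [0.6, -0.1, 0.0]
gripper_width: 0.0527
gripper_force: 0.0
time_s: 36.4
tcp_pos: [0.6636, 0.0834, 0.1482]
eef_rot: [179.9, -0.0, -78.1]
contact_force: [0.8, -0.4, 0.2]
gripper_width: 0.052
gripper_force: 0.0
t 36.4 tcp [0.6636 0.0834 0.1482] rpy [179.9  -0.  -78.1] w 0.052 gf 0.0 F [ 0.8 -0.4  0.2] j6 -12.0
[0.6633, 0.0842, 0.029, -78.25] turn 0.05 | shift-then-turn (np.float64(-0.04), np.float64(0.0), np.float64(5.96)) | turn-then-shift (np.float64(-0.04), np.float64(0.0), np.float64(5.96))
combined N 4 xy [-0.01   0.001] z tot 5.96 wz 0.012
```

```bash
python3 -m pendant '[[[0,0,0.95,0,0,0,0.2],[0,0,0.95,0,0,0,0.2],[0,0,0.95,0,0,0,0.2],[0,0,0.95,0,0,0,0.2],[0,0,0.9,0,0,0,0.2],[0,0,0.7,0,0,0,0.2],[0,0,0.4,0,0,0,0.2],[0,0,0.15,0,0,0,0.2]]]' 20
python3 -m pendant '[[[0,0,0,0,0,0,-1],[0,0,0,0,0,0,-1],[0,0,0,0,0,0,-1],[0,0,0,0,0,0,-1],[0,0,0,0,0,0,-1],[0,0,-0.6,0,0,0,-1],[0,0,-0.9,0,0,0,-1],[0,0,-0.9,0,0,0,-1]]]' 20
python3 g.py .4678 .3334 .2 -78.25
```

```text
time_s: 37.2
tcp_pos: [0.6634, 0.0843, 0.0299]
eef_rot: [179.9, -0.0, -78.0]
contact_force: [0.5, -0.1, 0.5]
gripper_width: 0.0528
gripper_force: 0.0
time_s: 38.0
tcp_pos: [0.6638, 0.0844, 0.0803]
eef_rot: [180.0, -0.0, -78.0]
contact_force: [0.3, -0.2, 0.1]
gripper_width: 0.0266
gripper_force: 20.0
t 38.0 tcp [0.6638 0.0844 0.0803] rpy [180.  -0. -78.] w 0.0266 gf 20.0 F [ 0.3 -0.2  0.1] j6 -12.0
[0.4678, 0.3334, 0.2, -78.25] turn 0.07 | shift-then-turn (np.float64(-14.22), np.float64(6.99), np.float64(-5.99)) | turn-then-shift (np.float64(-14.19), np.float64(7.06), np.float64(-5.99))
combined N 15 xy [-0.947  0.468] z tot -5.99 wz 0.005
```

```bash
python3 -m pendant '[[[0,0,-1,0,0,0,-1],[0,0,-1,0,0,0,-1],[0,0,-1,0,0,0,-1],[0,0,-1,0,0,0,-1],[0,0,-1,0,0,0,-1],[-0.947,0.468,-0.9,0,0,0,-1],[-0.947,0.468,0,0,0,0,-1],[-0.947,0.468,0,0,0,0,-1]]]'
python3 -m pendant '[[[-0.947,0.468,0,0,0,0,-1],[-0.947,0.468,0,0,0,0,-1],[-0.947,0.468,0,0,0,0,-1],[-0.947,0.468,0,0,0,0,-1],[-0.947,0.468,0,0,0,0,-1],[-0.947,0.468,0,0,0,0,-1],[-0.947,0.468,0,0,0,0,-1],[-0.947,0.468,0,0,0,0,-1]]]'
python3 -m pendant '[[[-0.947,0.468,0,0,0,0,-1],[-0.947,0.468,0,0,0,0,-1],[-0.947,0.468,0,0,0,0,-1],[-0.947,0.468,0,0,0,0,-1],[0,0,0,0,0,0,-1],[0,0,0,0,0,0,-1],[0,0,0.4,0,0,0,-1],[0,0,0.4,0,0,0,-1]]]'
python3 g.py .4678 .3334 .140 -78.25
python3 - <<'E'
from plant import vision
import cv2
cv2.imwrite("pics/w6.png",vision.capture("wrist")["frame"])
E
```

```text
time_s: 38.8
tcp_pos: [0.6244, 0.1346, 0.199]
eef_rot: [-179.9, 0.0, -78.0]
contact_force: [0.1, 0.0, -0.1]
gripper_width: 0.0272
gripper_force: 20.0
time_s: 39.6
tcp_pos: [0.5192, 0.2674, 0.1982]
eef_rot: [-180.0, 0.0, -78.0]
contact_force: [0.1, 0.0, -0.9]
gripper_width: 0.0272
gripper_force: 20.0
time_s: 40.4
tcp_pos: [0.4677, 0.3325, 0.1808]
eef_rot: [-180.0, 0.0, -78.0]
contact_force: [0.1, 0.5, 0.5]
gripper_width: 0.0265
gripper_force: 20.0
t 40.4 tcp [0.4677 0.3325 0.1808] rpy [-180.    0.  -78.] w 0.0265 gf 20.0 F [0.1 0.5 0.5] j6 -43.0
[0.4678, 0.3334, 0.14, -78.25] turn 0.06 | shift-then-turn (np.float64(-0.04), np.float64(-0.01), np.float64(2.04)) | turn-then-shift (np.float64(-0.04), np.float64(-0.01), np.float64(2.04))
combined N 4 xy [-0.01  -0.003] z tot 2.04 wz 0.014
```

View pics/w6.png

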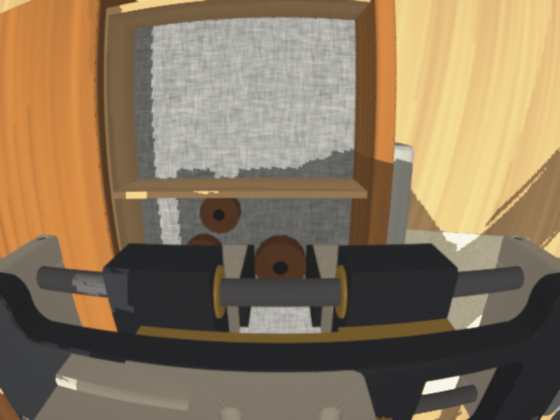

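Two beads lie in the middle compartment at px (219,213) and (205,245), and the third is clear of them. Releasing from slightly higher.

```bash
python3 -m pendant '[[[0,0,0.8,0,0,0,-1],[0,0,0.7,0,0,0,-1],[0,0,0.4,0,0,0,-1],[0,0,0.1,0,0,0,-1],[0,0,0,0,0,0,-1],[0,0,0,0,0,0,-0.22],[0,0,0,0,0,0,-0.22],[0,0,0,0,0,0,-0.22]]]'
python3 -m pendant '[[[0,0,-0.6,0,0,0,-0.22],[0,0,-0.8,0,0,0,-0.22],[0,0,-0.8,0,0,0,-0.22],[0,0,-0.6,0,0,0,-0.22],[0,0,-0.2,0,0,0,0.1],[0,0,0,0,0,0,0.1],[0,0,0,0,0,0,0.1],[0,0,0,0,0,0,0.1]]]'
python3 g.py .5486 .0347 .11 -34
python3 - <<'E'
from h import *
from plant import vision
c=vision.capture("top");np.savez("top2.npz",**c);blobs(c,(251,397,157,262))
E
```

```text
time_s: 41.25
tcp_pos: [0.4676, 0.3333, 0.1417]
eef_rot: [-180.0, 0.0, -78.0]
contact_force: [-0.2, 0.1, 0.8]
gripper_width: 0.0341
gripper_force: 0.0
time_s: 42.05
tcp_pos: [0.4671, 0.3328, 0.2004]
eef_rot: [179.9, -0.0, -78.0]
contact_force: [0.6, -0.1, -0.3]
gripper_width: 0.0477
gripper_force: 0.0
t 42.05 tcp [0.4671 0.3328 0.2004] rpy [179.9  -0.  -78. ] w 0.0477 gf 0.0 F [ 0.6 -0.1 -0.3] j6 -43.0
[0.5486, 0.0347, 0.11, -34.0] turn -10.99 | shift-then-turn (np.float64(15.43), np.float64(-0.88), np.float64(4.52)) | turn-then-shift (np.float64(11.71), np.float64(10.08), np.float64(4.52))
combined N 16 xy [0.945 0.295] z tot 4.52 wz -0.687
1 65 px [395.6 172.9] mean [ 0.6508 -0.2802] zmax 0.005 rect [ 639.6 -278. ] [  5.5 114.2] 87.1 col [ 94. 135. 157.]
2 181 px [369.5 204.4] mean [ 0.5622 -0.2045] zmax 0.028 rect [ 563.6 -205.3] [61.3 51.8] 77.9 col [ 59. 111. 132.]
3 77 px [283.9 206.5] mean [0.5579 0.0308] zmax 0.016 rect [557.9  29. ] [23.7 39.3] 44.4 col [ 84. 121. 163.]
4 127 px [283.9 240.4] mean [0.4642 0.0311] zmax 0.029 rect [466.1  34.2] [48.2 57.8] 44.7 col [ 75. 138. 154.]
5 74 px [326.2 240.9] mean [ 0.4624 -0.0838] zmax 0.016 rect [463.8 -82. ] [23.3 39.2] 77.5 col [ 84. 122. 163.]
```

```bash
python3 -m pendant '[[[0.945,0.295,0,0,0,-0.7,0.1],[0.945,0.295,0,0,0,-0.7,0.1],[0.945,0.295,0,0,0,-0.7,0.1],[0.945,0.295,0,0,0,-0.7,0.1],[0.945,0.295,0,0,0,-0.7,0.1],[0.945,0.295,0,0,0,-0.7,0.1],[0.945,0.295,0,0,0,-0.7,0.1],[0.945,0.295,0,0,0,-0.7,0.1]]]'
python3 -m pendant '[[[0.945,0.295,0,0,0,-0.7,0.1],[0.945,0.295,0,0,0,-0.7,0.1],[0.945,0.295,0.3,0,0,-0.7,0.1],[0.945,0.295,0.9,0,0,-0.7,0.1],[0.945,0.295,0.9,0,0,-0.7,0.1],[0.945,0.295,0.9,0,0,-0.7,0.1],[0.945,0.295,0.9,0,0,-0.7,0.1],[0.945,0.295,0.6,0,0,-0.7,0.1]]]'
python3 -m pendant '[[[0,0,0,0,0,-0.2,0.1],[0,0,0,0,0,-0.2,0.1],[0,0,0,0,0,0,0.1],[0,0,0,0,0,0,0.1],[0,0,0,0,0,0,0.1],[0,0,0,0,0,0,0.1],[0,0,0,0,0,0,0.1],[0,0,0,0,0,0,0.1]]]' 15
python3 g.py .550 .0347 .0275 -31
python3 - <<'E'
from plant import vision
import cv2
cv2.imwrite("pics/w7.png",vision.capture("wrist")["frame"])
E
```

```text
time_s: 42.9
tcp_pos: [0.4795, 0.1752, 0.2007]
eef_rot: [180.0, -0.0, -55.5]
contact_force: [0.1, -0.3, 0.9]
gripper_width: 0.0489
gripper_force: 0.0
time_s: 43.7
tcp_pos: [0.5505, 0.0347, 0.1094]
eef_rot: [179.9, 0.1, -33.1]
contact_force: [0.2, -0.1, 0.3]
gripper_width: 0.0479
gripper_force: 0.0
time_s: 44.5
tcp_pos: [0.5509, 0.0359, 0.1113]
eef_rot: [-180.0, -0.0, -31.6]
contact_force: [-0.1, 0.2, -0.3]
gripper_width: 0.0483
gripper_force: 0.0
t 44.5 tcp [0.5509 0.0359 0.1113] rpy [-180.    -0.   -31.6] w 0.0483 gf 0.0 F [-0.1  0.2 -0.3] j6 34.0
[0.55, 0.0347, 0.0275, -31.0] turn -0.14 | shift-then-turn (np.float64(-0.01), np.float64(0.07), np.float64(4.19)) | turn-then-shift (np.float64(-0.01), np.float64(0.07), np.float64(4.19))
combined N 4 xy [-0.002  0.018] z tot 4.19 wz -0.036
```

View pics/w7.png

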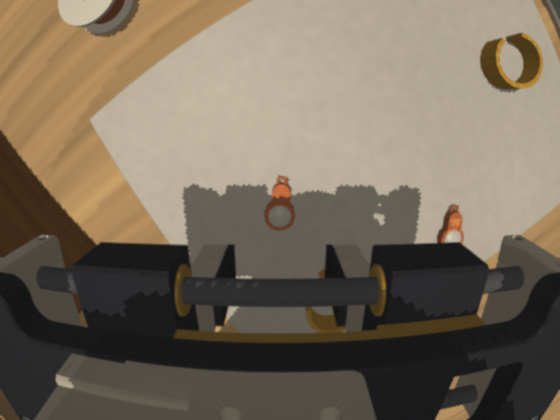

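Pendant centred and aligned at px (280,212), loop ahead. Gripping.

```bash
python3 -m pendant '[[[0,0.07,0.9,0,0,0,0.1],[0,0,0.9,0,0,0,0.1],[0,0,0.9,0,0,0,0.1],[0,0,0.8,0,0,0,0.1],[0,0,0.45,0,0,0,0.1],[0,0,0.2,0,0,0,0.1],[0,0,0,0,0,0,-1],[0,0,0,0,0,0,-1]]]' 15
python3 -m pendant '[[[0,0,0,0,0,0,-1],[0,0,0,0,0,0,-1],[0,0,0,0,0,0,-1],[0,0,-0.5,0,0,0,-1],[0,0,-0.9,0,0,0,-1],[0,0,-0.9,0,0,0,-1],[0,0,-0.9,0,0,0,-1],[0,0,-0.9,0,0,0,-1]]]'
python3 g.py .4963 .4170 .2 -78.25
```

```text
time_s: 45.35
tcp_pos: [0.5506, 0.0347, 0.0287]
eef_rot: [-180.0, -0.0, -31.6]
contact_force: [-0.2, 0.3, 0.3]
gripper_width: 0.0372
gripper_force: 0.0
time_s: 46.15
tcp_pos: [0.55, 0.0345, 0.1116]
eef_rot: [-180.0, -0.0, -31.6]
contact_force: [0.6, 0.0, -0.4]
gripper_width: 0.023
gripper_force: 15.0
t 46.15 tcp [0.55   0.0345 0.1116] rpy [-180.    -0.   -31.6] w 0.023 gf 15.0 F [ 0.6  0.  -0.4] j6 34.0
[0.4963, 0.417, 0.2, -78.25] turn 11.67 | shift-then-turn (np.float64(-12.3), np.float64(-14.89), np.float64(-4.42)) | turn-then-shift (np.float64(-19.27), np.float64(-1.26), np.float64(-4.42))
combined N 18 xy [-0.97  -0.524] z tot -4.42 wz 0.648
```

```bash
python3 -m pendant '[[[0,0,-0.9,0,0,0,-1],[-0.97,-0.524,-0.9,0,0,0.648,-1],[-0.97,-0.524,-0.9,0,0,0.648,-1],[-0.97,-0.524,-0.9,0,0,0.648,-1],[-0.97,-0.524,-0.8,0,0,0.648,-1],[-0.97,-0.524,0,0,0,0.648,-1],[-0.97,-0.524,0,0,0,0.648,-1],[-0.97,-0.524,0,0,0,0.648,-1]]]'
python3 -m pendant '[[[-0.97,-0.524,0,0,0,0.648,-1],[-0.97,-0.524,0,0,0,0.648,-1],[-0.97,-0.524,0,0,0,0.648,-1],[-0.97,-0.524,0,0,0,0.648,-1],[-0.97,-0.524,0,0,0,0.648,-1],[-0.97,-0.524,0,0,0,0.648,-1],[-0.97,-0.524,0,0,0,0.648,-1],[-0.97,-0.524,0,0,0,0.648,-1]]]'
python3 -m pendant '[[[-0.97,-0.524,0,0,0,0.648,-1],[-0.97,-0.524,0,0,0,0.648,-1],[-0.97,-0.524,0,0,0,0.648,-1],[0,0,0,0,0,0,-1],[0,0,0.4,0,0,0,-1],[0,0,0.4,0,0,0,-1],[0,0,0,0,0,0,-1],[0,0,0,0,0,0,-1]]]'
python3 g.py .4963 .4170 .128 -78.25
```

```text
time_s: 46.95
tcp_pos: [0.4913, 0.1775, 0.1992]
eef_rot: [-179.9, 0.0, -49.8]
contact_force: [0.5, -0.1, 0.5]
gripper_width: 0.023
gripper_force: 15.0
time_s: 47.75
tcp_pos: [0.483, 0.3528, 0.199]
eef_rot: [-180.0, 0.0, -70.6]
contact_force: [0.4, -0.1, 0.5]
gripper_width: 0.0229
gripper_force: 15.0
time_s: 48.55
tcp_pos: [0.4962, 0.4161, 0.182]
eef_rot: [180.0, -0.0, -78.2]
contact_force: [0.5, 0.6, 0.2]
gripper_width: 0.0231
gripper_force: 15.0
t 48.55 tcp [0.4962 0.4161 0.182 ] rpy [180.   -0.  -78.2] w 0.0231 gf 15.0 F [0.5 0.6 0.2] j6 -45.0
[0.4963, 0.417, 0.128, -78.25] turn 0.0 | shift-then-turn (np.float64(-0.04), np.float64(-0.01), np.float64(2.7)) | turn-then-shift (np.float64(-0.04), np.float64(-0.01), np.float64(2.7))
combined N 4 xy [-0.011 -0.003] z tot 2.7 wz 0.0
```

```bash
python3 -m pendant '[[[-0.04,0,0.8,0,0,0,-1],[0,0,0.8,0,0,0,-1],[0,0,0.6,0,0,0,-1],[0,0,0.3,0,0,0,-1],[0,0,0.15,0,0,0,-1],[0,0,0,0,0,0,-1],[0,0,0,0,0,0,-0.25],[0,0,0,0,0,0,-0.25]]]'
python3 -m pendant '[[[0,0,0,0,0,0,-0.25],[0,0,-0.6,0,0,0,-0.25],[0,0,-0.8,0,0,0,-0.25],[0,0,-0.8,0,0,0,-0.25],[0,0,-0.8,0,0,0,-0.25],[0,0,-0.6,0,0,0,-0.25],[0,0,0,0,0,0,0.1],[0,0,0,0,0,0,0.1]]]'
python3 g.py .4555 -.0803 .11 -30
```

```text
time_s: 49.35
tcp_pos: [0.4964, 0.4179, 0.1299]
eef_rot: [-180.0, 0.0, -78.2]
contact_force: [0.3, -0.5, -0.5]
gripper_width: 0.0313
gripper_force: 0.0
time_s: 50.15
tcp_pos: [0.496, 0.4176, 0.2013]
eef_rot: [-180.0, 0.0, -78.2]
contact_force: [-1.1, 0.7, 0.1]
gripper_width: 0.0436
gripper_force: 0.0
t 50.15 tcp [0.496  0.4176 0.2013] rpy [-180.     0.   -78.2] w 0.0436 gf 0.0 F [-1.1  0.7  0.1] j6 -46.0
[0.4555, -0.0803, 0.11, -30.0] turn -12.06 | shift-then-turn (np.float64(23.96), np.float64(7.06), np.float64(4.56)) | turn-then-shift (np.float64(10.69), np.float64(22.57), np.float64(4.56))
combined N 21 xy [0.947 0.777] z tot 4.56 wz -0.574
```

```bash
python3 -m pendant '[[[0.947,0.777,0,0,0,-0.574,0.1],[0.947,0.777,0,0,0,-0.574,0.1],[0.947,0.777,0,0,0,-0.574,0.1],[0.947,0.777,0,0,0,-0.574,0.1],[0.947,0.777,0,0,0,-0.574,0.1],[0.947,0.777,0,0,0,-0.574,0.1],[0.947,0.777,0,0,0,-0.574,0.1],[0.947,0.777,0,0,0,-0.574,0.1]]]'
python3 -m pendant '[[[0.947,0.777,0,0,0,-0.574,0.1],[0.947,0.777,0,0,0,-0.574,0.1],[0.947,0.777,0,0,0,-0.574,0.1],[0.947,0.777,0,0,0,-0.574,0.1],[0.947,0.777,0,0,0,-0.574,0.1],[0.947,0.777,0,0,0,-0.574,0.1],[0.947,0.777,0,0,0,-0.574,0.1],[0.947,0.777,0.4,0,0,-0.574,0.1]]]'
python3 -m pendant '[[[0.947,0.777,0.8,0,0,-0.574,0.1],[0.947,0.777,0.8,0,0,-0.574,0.1],[0.947,0.777,0.8,0,0,-0.574,0.1],[0.947,0.777,0.8,0,0,-0.574,0.1],[0.947,0.777,0.8,0,0,-0.574,0.1],[0,0,0.2,0,0,0,0.1],[0,0,0,0,0,0,0.1],[0,0,0,0,0,0,0.1]]]'
python3 g.py .4555 -.0803 .0275 -30
python3 - <<'E'
from plant import vision
import cv2
cv2.imwrite("pics/w8.png",vision.capture("wrist")["frame"])
E
```

```text
time_s: 50.95
tcp_pos: [0.43, 0.2324, 0.2002]
eef_rot: [179.9, -0.0, -59.8]
contact_force: [0.6, -1.1, -0.2]
gripper_width: 0.0479
gripper_force: 0.0
time_s: 51.75
tcp_pos: [0.4267, 0.0377, 0.1932]
eef_rot: [-180.0, -0.0, -41.4]
contact_force: [1.1, -0.1, -0.9]
gripper_width: 0.0481
gripper_force: 0.0
time_s: 52.55
tcp_pos: [0.4555, -0.0799, 0.1091]
eef_rot: [180.0, 0.0, -30.0]
contact_force: [0.5, -0.2, 0.1]
gripper_width: 0.0483
gripper_force: 0.0
t 52.55 tcp [ 0.4555 -0.0799  0.1091] rpy [180.   0. -30.] w 0.0483 gf 0.0 F [ 0.5 -0.2  0.1] j6 45.0
[0.4555, -0.0803, 0.0275, -30.0] turn -0.01 | shift-then-turn (np.float64(0.01), np.float64(0.02), np.float64(4.08)) | turn-then-shift (np.float64(0.01), np.float64(0.02), np.float64(4.08))
combined N 4 xy [0.002 0.004] z tot 4.08 wz -0.002
```

View pics/w8.png

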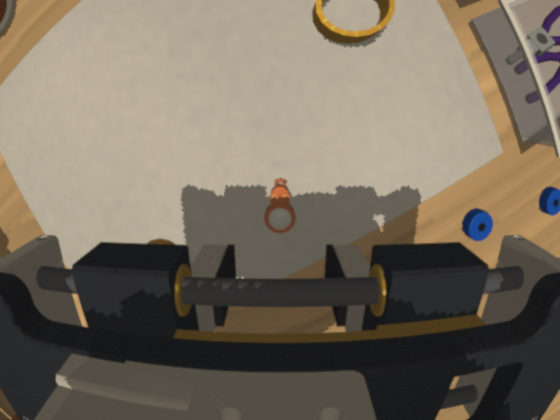

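Pendant2 is centred at px (280,215). Gripping.

```bash
python3 -m pendant '[[[0,0,0.9,0,0,0,0.1],[0,0,0.9,0,0,0,0.1],[0,0,0.9,0,0,0,0.1],[0,0,0.8,0,0,0,0.1],[0,0,0.4,0,0,0,0.1],[0,0,0.15,0,0,0,0.1],[0,0,0,0,0,0,-1],[0,0,0,0,0,0,-1]]]' 15
python3 -m pendant '[[[0,0,0,0,0,0,-1],[0,0,0,0,0,0,-1],[0,0,0,0,0,0,-1],[0,0,-0.5,0,0,0,-1],[0,0,-0.9,0,0,0,-1],[0,0,-0.9,0,0,0,-1],[0,0,-0.9,0,0,0,-1],[0,0,-0.9,0,0,0,-1]]]'
python3 g.py .4523 .4078 .2 -78.25
```

```text
time_s: 53.4
tcp_pos: [0.4563, -0.0799, 0.0289]
eef_rot: [-180.0, -0.1, -30.0]
contact_force: [0.3, -0.4, -0.3]
gripper_width: 0.0372
gripper_force: 0.0
time_s: 54.2
tcp_pos: [0.4556, -0.0803, 0.1115]
eef_rot: [-180.0, -0.0, -30.0]
contact_force: [1.0, -0.4, -0.1]
gripper_width: 0.0232
gripper_force: 15.0
t 54.2 tcp [ 0.4556 -0.0803  0.1115] rpy [-180.   -0.  -30.] w 0.0232 gf 15.0 F [ 1.  -0.4 -0.1] j6 45.0
[0.4523, 0.4078, 0.2, -78.25] turn 12.06 | shift-then-turn (np.float64(-12.35), np.float64(-21.05), np.float64(-4.42)) | turn-then-shift (np.float64(-23.93), np.float64(-4.81), np.float64(-4.42))
combined N 21 xy [-0.961 -0.714] z tot -4.42 wz 0.574
```

```bash
python3 -m pendant '[[[-0.961,-0.714,-0.9,0,0,0.574,-1],[-0.961,-0.714,-0.9,0,0,0.574,-1],[-0.961,-0.714,-0.9,0,0,0.574,-1],[-0.961,-0.714,-0.9,0,0,0.574,-1],[-0.961,-0.714,-0.8,0,0,0.574,-1],[-0.961,-0.714,0,0,0,0.574,-1],[-0.961,-0.714,0,0,0,0.574,-1],[-0.961,-0.714,0,0,0,0.574,-1]]]'
python3 -m pendant '[[[-0.961,-0.714,0,0,0,0.574,-1],[-0.961,-0.714,0,0,0,0.574,-1],[-0.961,-0.714,0,0,0,0.574,-1],[-0.961,-0.714,0,0,0,0.574,-1],[-0.961,-0.714,0,0,0,0.574,-1],[-0.961,-0.714,0,0,0,0.574,-1],[-0.961,-0.714,0,0,0,0.574,-1],[-0.961,-0.714,0,0,0,0.574,-1]]]'
python3 -m pendant '[[[-0.961,-0.714,0,0,0,0.574,-1],[-0.961,-0.714,0,0,0,0.574,-1],[-0.961,-0.714,0,0,0,0.574,-1],[-0.961,-0.714,0,0,0,0.574,-1],[-0.961,-0.714,0,0,0,0.574,-1],[0,0,0,0,0,0,-1],[0,0,0,0,0,0,-1],[0,0,0,0,0,0,-1]]]'
python3 g.py .4523 .4078 .140 -78.25
```

```text
time_s: 55.0
tcp_pos: [0.4047, 0.1045, 0.1991]
eef_rot: [-179.9, 0.0, -48.5]
contact_force: [-0.2, 0.1, -0.4]
gripper_width: 0.0229
gripper_force: 15.0
time_s: 55.8
tcp_pos: [0.4152, 0.2949, 0.1989]
eef_rot: [-180.0, 0.0, -66.8]
contact_force: [-0.3, 0.2, 0.4]
gripper_width: 0.023
gripper_force: 15.0
time_s: 56.6
tcp_pos: [0.4519, 0.4072, 0.1984]
eef_rot: [180.0, -0.0, -78.2]
contact_force: [-0.4, -0.1, 0.0]
gripper_width: 0.023
gripper_force: 15.0
t 56.6 tcp [0.4519 0.4072 0.1984] rpy [180.   -0.  -78.2] w 0.023 gf 15.0 F [-0.4 -0.1  0. ] j6 -49.0
[0.4523, 0.4078, 0.14, -78.25] turn 0.01 | shift-then-turn (np.float64(-0.03), np.float64(-0.03), np.float64(2.92)) | turn-then-shift (np.float64(-0.03), np.float64(-0.03), np.float64(2.92))
combined N 4 xy [-0.007 -0.006] z tot 2.92 wz 0.002
```

```bash
python3 -m pendant '[[[0,0,0.8,0,0,0,-1],[0,0,0.8,0,0,0,-1],[0,0,0.7,0,0,0,-1],[0,0,0.4,0,0,0,-1],[0,0,0.2,0,0,0,-1],[0,0,0,0,0,0,-0.25],[0,0,0,0,0,0,-0.25],[0,0,0,0,0,0,-0.25]]]'
python3 -m pendant '[[[0,0,-0.6,0,0,0,-0.25],[0,0,-0.8,0,0,0,-0.25],[0,0,-0.8,0,0,0,-0.25],[0,0,-0.6,0,0,0,-0.25],[0,0,-0.2,0,0,0,1],[0,0,0,0,0,0,1],[0,0,0,0,0,0,1],[0,0,0,0,0,0,1]]]'
python3 g.py .4645 .033 .13 -142
python3 - <<'E'
from h import *
from plant import vision
c=vision.capture("top");np.savez("top3.npz",**c);blobs(c,(251,397,157,262))
cv2.imwrite("pics/t3.png",cv2.resize(c["frame"][100:280,90:400],None,fx=2.55,fy=2.55,interpolation=cv2.INTER_CUBIC))
E
```

```text
time_s: 57.4
tcp_pos: [0.4525, 0.4083, 0.1409]
eef_rot: [-179.9, 0.0, -78.2]
contact_force: [0.9, -0.2, 0.5]
gripper_width: 0.0324
gripper_force: 0.0
time_s: 58.2
tcp_pos: [0.452, 0.4076, 0.1993]
eef_rot: [179.9, -0.1, -78.2]
contact_force: [0.8, -1.5, -0.1]
gripper_width: 0.0597
gripper_force: 0.0
t 58.2 tcp [0.452  0.4076 0.1993] rpy [ 1.799e+02 -1.000e-01 -7.820e+01] w 0.0597 gf 0.0 F [ 0.8 -1.5 -0.1] j6 -49.0
[0.4645, 0.033, 0.13, -142.0] turn 15.94 | shift-then-turn (np.float64(18.46), np.float64(3.21), np.float64(3.47)) | turn-then-shift (np.float64(11.04), np.float64(-15.14), np.float64(3.47))
combined N 19 xy [ 0.974 -0.361] z tot 3.47 wz 0.839
1 65 px [395.6 173.2] mean [ 0.65   -0.2802] zmax 0.005 rect [ 639.6 -278. ] [  5.5 114.2] 87.1 col [ 93. 133. 154.]
2 180 px [369.4 204.4] mean [ 0.5622 -0.2043] zmax 0.029 rect [ 563.6 -205. ] [60.8 51.8] 77.9 col [ 58. 109. 130.]
3 134 px [283.8 240.6] mean [0.4637 0.0313] zmax 0.03 rect [466.1  34.2] [48.2 57.8] 44.7 col [ 75. 135. 151.]
```

View pics/t3.png

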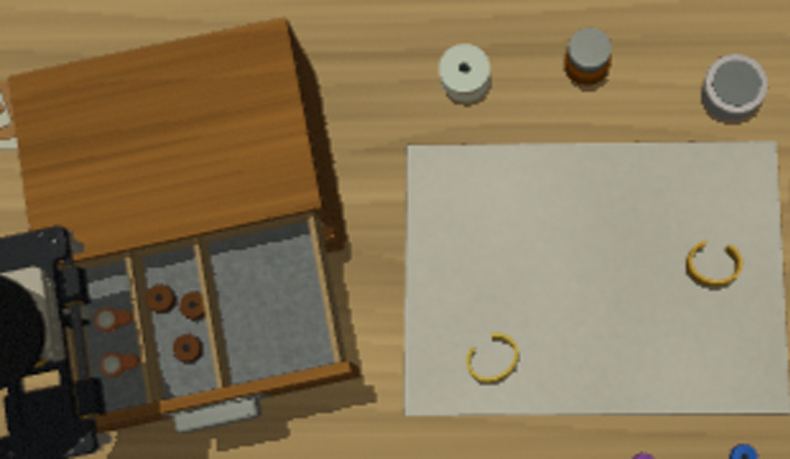

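The picture shows both pendants in the end compartment, three beads in the middle one, and the cuffs unmoved at crop px (493,358) and (714,264). Going to cuff1.

```bash
python3 -m pendant '[[[0.974,-0.361,0,0,0,0.815,1],[0.974,-0.361,0,0,0,0.815,1],[0.974,-0.361,0,0,0,0.815,1],[0.974,-0.361,0,0,0,0.815,1],[0.974,-0.361,0,0,0,0.815,1],[0.974,-0.361,0,0,0,0.815,1],[0.974,-0.361,0,0,0,0.815,1],[0.974,-0.361,0,0,0,0.815,1]]]' 20
python3 -m pendant '[[[0.974,-0.361,0,0,0,0.815,1],[0.974,-0.361,0,0,0,0.815,1],[0.974,-0.361,0,0,0,0.815,1],[0.974,-0.361,0,0,0,0.815,1],[0.974,-0.361,0,0,0,0.815,1],[0.974,-0.361,0,0,0,0.815,1],[0.974,-0.361,0.9,0,0,0.815,1],[0.974,-0.361,0.9,0,0,0.815,1]]]'
python3 -m pendant '[[[0.974,-0.361,0.9,0,0,0.815,1],[0.974,-0.361,0.9,0,0,0.815,1],[0.974,-0.361,0.8,0,0,0.815,1],[0,0,0,0,0,0,1],[0,0,0,0,0,0,1],[0,0,0,0,0,0,1],[0,0,0,0,0,0,1],[0,0,0,0,0,0,1]]]'
python3 g.py .4645 .033 .030 -140
python3 - <<'E'
from plant import vision
import cv2
cv2.imwrite("pics/w9.png",vision.capture("wrist")["frame"])
E
```

```text
time_s: 59.05
tcp_pos: [0.5106, 0.2528, 0.1996]
eef_rot: [180.0, -0.0, -104.4]
contact_force: [0.6, 0.1, -0.7]
gripper_width: 0.0878
gripper_force: 0.0
time_s: 59.85
tcp_pos: [0.4949, 0.0883, 0.1643]
eef_rot: [-180.0, 0.1, -130.7]
contact_force: [0.5, 0.2, -0.0]
gripper_width: 0.0879
gripper_force: 0.0
time_s: 60.65
tcp_pos: [0.4709, 0.033, 0.1126]
eef_rot: [-180.0, 0.1, -140.1]
contact_force: [0.6, -1.7, -0.9]
gripper_width: 0.0874
gripper_force: 0.0
t 60.65 tcp [0.4709 0.033  0.1126] rpy [-1.800e+02  1.000e-01 -1.401e+02] w 0.0874 gf 0.0 F [ 0.6 -1.7 -0.9] j6 -78.0
[0.4645, 0.033, 0.03, -140.0] turn -0.03 | shift-then-turn (np.float64(0.25), np.float64(0.2), np.float64(4.13)) | turn-then-shift (np.float64(0.25), np.float64(0.2), np.float64(4.13))
combined N 4 xy [0.061 0.051] z tot 4.13 wz -0.009
```

View pics/w9.png

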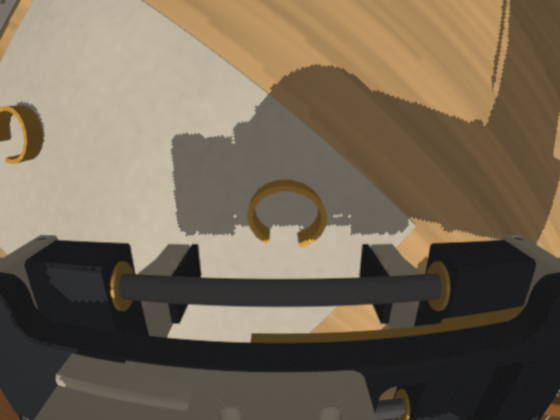

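Cuff1 is between the open fingers at px (287,212), gap facing down the image. That was my 15th viewed picture, one over the 14 allowed, so from here I'll use numbers only.

```bash
python3 -m pendant '[[[0.25,0.2,0.8,0,0,0,1],[0,0,0.9,0,0,0,1],[0,0,0.9,0,0,0,1],[0,0,0.8,0,0,0,1],[0,0,0.45,0,0,0,1],[0,0,0.2,0,0,0,1],[0,0,0,0,0,0,-1],[0,0,0,0,0,0,-1]]]' 20
python3 -m pendant '[[[0,0,0,0,0,0,-1],[0,0,0,0,0,0,-1],[0,0,0,0,0,0,-1],[0,0,-0.5,0,0,0,-1],[0,0,-0.9,0,0,0,-1],[0,0,-0.9,0,0,0,-1],[0,0,-0.9,0,0,0,-1],[0,0,-0.9,0,0,0,-1]]]'
python3 g.py .4645 .033 .030 -140
```

```text
time_s: 61.5
tcp_pos: [0.4644, 0.0326, 0.0316]
eef_rot: [-180.0, 0.0, -140.2]
contact_force: [-0.2, 0.1, -0.4]
gripper_width: 0.0773
gripper_force: 0.0
time_s: 62.3
tcp_pos: [0.4639, 0.0323, 0.1147]
eef_rot: [-180.0, 0.0, -140.2]
contact_force: [0.0, 1.0, 0.0]
gripper_width: 0.057
gripper_force: 20.0
t 62.3 tcp [0.4639 0.0323 0.1147] rpy [-180.     0.  -140.2] w 0.057 gf 20.0 F [0. 1. 0.] j6 -79.0
[0.4645, 0.033, 0.03, -140.0] turn -0.04 | shift-then-turn (np.float64(-0.04), np.float64(0.01), np.float64(4.23)) | turn-then-shift (np.float64(-0.04), np.float64(0.01), np.float64(4.23))
combined N 4 xy [-0.011  0.001] z tot 4.23 wz -0.011
```

```bash
python3 g.py .5031 .2764 .2 -78.25
```

```text
t 62.3 tcp [0.4639 0.0323 0.1147] rpy [-180.     0.  -140.2] w 0.057 gf 20.0 F [0. 1. 0.] j6 -79.0
[0.5031, 0.2764, 0.2, -78.25] turn -15.48 | shift-then-turn (np.float64(-9.32), np.float64(8.12), np.float64(-4.27)) | turn-then-shift (np.float64(-11.55), np.float64(-4.4), np.float64(-4.27))
combined N 16 xy [-0.793  0.169] z tot -4.27 wz -0.968
```

```bash
python3 -m pendant '[[[-0.793,0.169,-1,0,0,-0.968,-1],[-0.793,0.169,-1,0,0,-0.968,-1],[-0.793,0.169,-1,0,0,-0.968,-1],[-0.793,0.169,-1,0,0,-0.968,-1],[-0.793,0.169,-0.4,0,0,-0.968,-1],[-0.793,0.169,0,0,0,-0.968,-1],[-0.793,0.169,0,0,0,-0.968,-1],[-0.793,0.169,0,0,0,-0.968,-1]]]'
python3 -m pendant '[[[-0.793,0.169,0,0,0,-0.968,-1],[-0.793,0.169,0,0,0,-0.968,-1],[-0.793,0.169,0,0,0,-0.968,-1],[-0.793,0.169,0,0,0,-0.968,-1],[-0.793,0.169,0,0,0,-0.968,-1],[-0.793,0.169,0,0,0,-0.968,-1],[-0.793,0.169,0,0,0,-0.968,-1],[-0.793,0.169,0,0,0,-0.968,-1]]]'
python3 -m pendant '[[[0,0,0,0,0,0,-1],[0,0,0,0,0,0,-1],[0,0,0,0,0,0,-1],[0,0,0,0,0,0,-1],[0,0,0,0,0,0,-1],[0,0,0.2,0,0,0,-1],[0,0,0,0,0,0,-1],[0,0,0,0,0,0,-1]]]'
python3 g.py .5031 .2764 .129 -78.25
```

```text
time_s: 63.1
tcp_pos: [0.5173, 0.1494, 0.202]
eef_rot: [-180.0, 0.0, -109.0]
contact_force: [-0.5, -1.0, 0.0]
gripper_width: 0.0567
gripper_force: 20.0
time_s: 63.9
tcp_pos: [0.5027, 0.2767, 0.2019]
eef_rot: [-180.0, 0.0, -78.1]
contact_force: [0.9, -0.5, -0.8]
gripper_width: 0.0573
gripper_force: 20.0
time_s: 64.7
tcp_pos: [0.503, 0.2762, 0.1969]
eef_rot: [180.0, -0.0, -78.2]
contact_force: [-0.3, -0.6, -1.0]
gripper_width: 0.0573
gripper_force: 20.0
t 64.7 tcp [0.503  0.2762 0.1969] rpy [180.   -0.  -78.2] w 0.0573 gf 20.0 F [-0.3 -0.6 -1. ] j6 -37.0
[0.5031, 0.2764, 0.129, -78.25] turn 0.01 | shift-then-turn (np.float64(-0.01), np.float64(-0.01), np.float64(3.39)) | turn-then-shift (np.float64(-0.01), np.float64(-0.01), np.float64(3.39))
combined N 4 xy [-0.003 -0.002] z tot 3.39 wz 0.001
```

```bash
python3 -m pendant '[[[0,0,0.9,0,0,0,-1],[0,0,0.9,0,0,0,-1],[0,0,0.8,0,0,0,-1],[0,0,0.5,0,0,0,-1],[0,0,0.2,0,0,0,-1],[0,0,0.05,0,0,0,-1],[0,0,0,0,0,0,0.55],[0,0,0,0,0,0,0.55]]]'
python3 -m pendant '[[[0,0,0,0,0,0,0.55],[0,0,-0.5,0,0,0,0.55],[0,0,-0.8,0,0,0,0.55],[0,0,-0.8,0,0,0,0.55],[0,0,-0.8,0,0,0,0.55],[0,0,-0.6,0,0,0,0.55],[0,0,0,0,0,0,1],[0,0,0,0,0,0,1]]]'
python3 g.py .5635 -.2038 .11 -9
python3 - <<'E'
from h import *
from plant import vision
c=vision.capture("top");np.savez("top4.npz",**c);blobs(c,(251,397,157,262))
E
```

```text
time_s: 65.5
tcp_pos: [0.5035, 0.2767, 0.1309]
eef_rot: [-179.9, 0.0, -78.2]
contact_force: [-0.5, 0.1, -0.1]
gripper_width: 0.0661
gripper_force: 0.0
time_s: 66.3
tcp_pos: [0.5029, 0.2763, 0.2002]
eef_rot: [-180.0, 0.0, -78.2]
contact_force: [0.6, 0.6, -0.6]
gripper_width: 0.0789
gripper_force: 0.0
t 66.3 tcp [0.5029 0.2763 0.2002] rpy [-180.     0.   -78.2] w 0.0789 gf 0.0 F [ 0.6  0.6 -0.6] j6 -37.0
[0.5635, -0.2038, 0.11, -9.0] turn -17.31 | shift-then-turn (np.float64(24.12), np.float64(1.93), np.float64(4.51)) | turn-then-shift (np.float64(6.75), np.float64(23.24), np.float64(4.51))
combined N 21 xy [0.971 0.747] z tot 4.51 wz -0.824
1 62 px [395.7 173.6] mean [ 0.6488 -0.2803] zmax 0.003 rect [ 639.5 -279.4] [  2.8 114.2] 87.1 col [ 95. 136. 159.]
2 173 px [369.5 204.2] mean [ 0.5628 -0.2046] zmax 0.029 rect [ 565.9 -206.1] [60.1 50.4] 88.0 col [ 60. 113. 136.]
```

```bash
python3 -m pendant '[[[0.971,0.747,0,0,0,-0.824,1],[0.971,0.747,0,0,0,-0.824,1],[0.971,0.747,0,0,0,-0.824,1],[0.971,0.747,0,0,0,-0.824,1],[0.971,0.747,0,0,0,-0.824,1],[0.971,0.747,0,0,0,-0.824,1],[0.971,0.747,0,0,0,-0.824,1],[0.971,0.747,0,0,0,-0.824,1]]]'
python3 -m pendant '[[[0.971,0.747,0,0,0,-0.824,1],[0.971,0.747,0,0,0,-0.824,1],[0.971,0.747,0,0,0,-0.824,1],[0.971,0.747,0,0,0,-0.824,1],[0.971,0.747,0,0,0,-0.824,1],[0.971,0.747,0,0,0,-0.824,1],[0.971,0.747,0,0,0,-0.824,1],[0.971,0.747,0.5,0,0,-0.824,1]]]'
python3 -m pendant '[[[0.971,0.747,0.8,0,0,-0.824,1],[0.971,0.747,0.8,0,0,-0.824,1],[0.971,0.747,0.8,0,0,-0.824,1],[0.971,0.747,0.8,0,0,-0.824,1],[0.971,0.747,0.8,0,0,-0.824,1],[0,0,0,0,0,0,1],[0,0,0,0,0,0,1],[0,0,0,0,0,0,1]]]' 20
python3 g.py .5635 -.2038 .03 -9
python3 - <<'E'
# wrist view, numerically: cuff points (brass) in the world
from plant import r,vision
import numpy as np,cv2
from scipy.spatial.transform import Rotation as Ro
s=r.get_state();c=vision.capture("wrist");K=c["camera_matrix"];H=c["hand_eye"];D=c["depth"]
hsv=cv2.cvtColor(c["frame"],cv2.COLOR_BGR2HSV);v,u=np.mgrid[:420,:560]
a=(u-K[0,2])/K[0,0];b=(v-K[1,2])/K[1,1];t=np.hypot(a,b)+1e-9
P=np.stack([a/t*np.tan(t)*D,-b/t*np.tan(t)*D,-D],-1)
T=P@H[:3,:3].T+H[:3,3];W=T@Ro.from_euler("xyz",s["eef_rot"],degrees=True).as_matrix().T+s["tcp_pos"]
m=(D>0)&(W[...,2]>.014)&(W[...,2]<.034)&(np.hypot(W[...,0]-.5635,W[...,1]+.2038)<.045)
Q=W[m];print(len(Q),Q.mean(0).round(4),[np.round(x,1) for x in cv2.minAreaRect((Q[:,:2]*1000).astype(np.float32))])
E
```

```text
time_s: 67.15
tcp_pos: [0.4544, 0.0868, 0.1993]
eef_rot: [179.9, 0.0, -51.7]
contact_force: [0.4, 0.3, 0.1]
gripper_width: 0.0876
gripper_force: 0.0
time_s: 67.95
tcp_pos: [0.4964, -0.103, 0.1903]
eef_rot: [-180.0, -0.0, -25.3]
contact_force: [0.3, -0.2, 0.0]
gripper_width: 0.0877
gripper_force: 0.0
time_s: 68.75
tcp_pos: [0.563, -0.2035, 0.11]
eef_rot: [180.0, 0.0, -9.0]
contact_force: [-0.2, -0.3, 1.0]
gripper_width: 0.0873
gripper_force: 0.0
t 68.75 tcp [ 0.563  -0.2035  0.11  ] rpy [180.   0.  -9.] w 0.0873 gf 0.0 F [-0.2 -0.3  1. ] j6 82.0
[0.5635, -0.2038, 0.03, -9.0] turn -0.01 | shift-then-turn (np.float64(0.03), np.float64(0.01), np.float64(4.0)) | turn-then-shift (np.float64(0.03), np.float64(0.01), np.float64(4.0))
combined N 4 xy [0.006 0.003] z tot 4.0 wz -0.002
1531 [ 0.5612 -0.2025  0.0242] [array([ 564.4, -202.5]), array([57. , 45.4]), np.float64(82.1)]
```

```bash
python3 -m pendant '[[[0.05,-0.05,0.8,0,0,0,1],[0,0,0.9,0,0,0,1],[0,0,0.9,0,0,0,1],[0,0,0.8,0,0,0,1],[0,0,0.4,0,0,0,1],[0,0,0.15,0,0,0,1],[0,0,0,0,0,0,-1],[0,0,0,0,0,0,-1]]]' 20
python3 -m pendant '[[[0,0,0,0,0,0,-1],[0,0,0,0,0,0,-1],[0,0,0,0,0,0,-1],[0,0,-0.5,0,0,0,-1],[0,0,-0.9,0,0,0,-1],[0,0,-0.9,0,0,0,-1],[0,0,-0.9,0,0,0,-1],[0,0,-0.9,0,0,0,-1]]]'
python3 g.py .5143 .2226 .2 -78.25
python3 - <<'E'
# where is cuff1 in the drawer? (top4 picture), cabinet frame
from h import *
c=dict(np.load("top4.npz"));X=xyz(c);a=np.radians(11.75);R=np.array([[np.cos(a),-np.sin(a)],[np.sin(a),np.cos(a)]])
L=(X[...,:2]-[.6633,.3511])@R;hsv=cv2.cvtColor(c["frame"],cv2.COLOR_BGR2HSV)
from plant import vision
c2=vision.capture("top");X=xyz(c2);L=(X[...,:2]-[.6633,.3511])@R
m=(X[...,2]>.112)&(X[...,2]<.132)&(L[...,0]>-.235)&(L[...,0]<-.105)&(L[...,1]>-.118)&(L[...,1]<-.017)
Q=L[m];print(len(Q),[np.round(x,1) for x in cv2.minAreaRect((Q*1000).astype(np.float32))])
E
```

```text
time_s: 69.6
tcp_pos: [0.5652, -0.2028, 0.0321]
eef_rot: [-180.0, -0.1, -9.0]
contact_force: [0.6, 0.1, 0.8]
gripper_width: 0.0769
gripper_force: 0.0
time_s: 70.4
tcp_pos: [0.5646, -0.2029, 0.1146]
eef_rot: [180.0, -0.0, -9.0]
contact_force: [0.0, -0.5, -0.6]
gripper_width: 0.0574
gripper_force: 20.0
t 70.4 tcp [ 0.5646 -0.2029  0.1146] rpy [180.  -0.  -9.] w 0.0574 gf 20.0 F [ 0.  -0.5 -0.6] j6 82.0
[0.5143, 0.2226, 0.2, -78.25] turn 17.31 | shift-then-turn (np.float64(-5.81), np.float64(-20.62), np.float64(-4.27)) | turn-then-shift (np.float64(-21.34), np.float64(-1.87), np.float64(-4.27))
combined N 18 xy [-0.947 -0.84 ] z tot -4.27 wz 0.962
125 [array([-172.2,  -41.7]), array([43.9, 57.7]), np.float64(85.7)]
```

```bash
python3 -m pendant '[[[-0.947,-0.84,-1,0,0,0.962,-1],[-0.947,-0.84,-1,0,0,0.962,-1],[-0.947,-0.84,-1,0,0,0.962,-1],[-0.947,-0.84,-1,0,0,0.962,-1],[-0.947,-0.84,-0.35,0,0,0.962,-1],[-0.947,-0.84,0,0,0,0.962,-1],[-0.947,-0.84,0,0,0,0.962,-1],[-0.947,-0.84,0,0,0,0.962,-1]]]'
python3 -m pendant '[[[-0.947,-0.84,0,0,0,0.962,-1],[-0.947,-0.84,0,0,0,0.962,-1],[-0.947,-0.84,0,0,0,0.962,-1],[-0.947,-0.84,0,0,0,0.962,-1],[-0.947,-0.84,0,0,0,0.962,-1],[-0.947,-0.84,0,0,0,0.962,-1],[-0.947,-0.84,0,0,0,0.962,-1],[-0.947,-0.84,0,0,0,0.962,-1]]]'
python3 -m pendant '[[[-0.947,-0.84,0,0,0,0.962,-1],[-0.947,-0.84,0,0,0,0.962,-1],[0,0,0,0,0,0,-1],[0,0,0,0,0,0,-1],[0,0,0,0,0,0,-1],[0,0,0.2,0,0,0,-1],[0,0,0,0,0,0,-1],[0,0,0,0,0,0,-1]]]'
python3 g.py .5143 .2226 .130 -78.25
```

```text
time_s: 71.25
tcp_pos: [0.4764, -0.0222, 0.2009]
eef_rot: [-179.9, -0.0, -40.0]
contact_force: [0.6, -0.1, -0.2]
gripper_width: 0.0569
gripper_force: 20.0
time_s: 72.05
tcp_pos: [0.4937, 0.1775, 0.2008]
eef_rot: [-180.0, 0.0, -70.7]
contact_force: [0.9, 0.4, -0.1]
gripper_width: 0.057
gripper_force: 20.0
time_s: 72.85
tcp_pos: [0.5143, 0.2222, 0.1962]
eef_rot: [180.0, -0.0, -78.3]
contact_force: [-0.2, -0.3, 0.1]
gripper_width: 0.0569
gripper_force: 20.0
t 72.85 tcp [0.5143 0.2222 0.1962] rpy [180.   -0.  -78.3] w 0.0569 gf 20.0 F [-0.2 -0.3  0.1] j6 -32.0
[0.5143, 0.2226, 0.13, -78.25] turn -0.01 | shift-then-turn (np.float64(-0.02), np.float64(-0.0), np.float64(3.31)) | turn-then-shift (np.float64(-0.02), np.float64(-0.0), np.float64(3.31))
combined N 4 xy [-0.005 -0.001] z tot 3.31 wz -0.002
```

```bash
python3 -m pendant '[[[0,0,0.9,0,0,0,-1],[0,0,0.9,0,0,0,-1],[0,0,0.8,0,0,0,-1],[0,0,0.5,0,0,0,-1],[0,0,0.2,0,0,0,-1],[0,0,0,0,0,0,-1],[0,0,0,0,0,0,0.55],[0,0,0,0,0,0,0.55]]]'
python3 -m pendant '[[[0,0,0,0,0,0,0.55],[0,0,-0.5,0,0,0,0.55],[0,0,-0.8,0,0,0,0.55],[0,0,-0.8,0,0,0,0.55],[0,0,-0.8,0,0,0,0.55],[0,0,-0.6,0,0,0,0.55],[0,0,0,0,0,0,-1],[0,0,0,0,0,0,-1]]]'
python3 g.py .3598 .288 .2 11.75
```

```text
time_s: 73.65
tcp_pos: [0.5149, 0.223, 0.131]
eef_rot: [-179.9, 0.0, -78.3]
contact_force: [0.1, -0.3, -0.2]
gripper_width: 0.0659
gripper_force: 0.0
time_s: 74.45
tcp_pos: [0.5143, 0.2227, 0.2002]
eef_rot: [-180.0, 0.0, -78.3]
contact_force: [0.2, 1.3, -1.2]
gripper_width: 0.0572
gripper_force: 0.0
t 74.45 tcp [0.5143 0.2227 0.2002] rpy [-180.     0.   -78.3] w 0.0572 gf 0.0 F [ 0.2  1.3 -1.2] j6 -32.0
[0.3598, 0.288, 0.2, 11.75] turn -22.51 | shift-then-turn (np.float64(-4.77), np.float64(6.9), np.float64(0.01)) | turn-then-shift (np.float64(-6.9), np.float64(-4.77), np.float64(0.01))
combined N 23 xy [-0.396  0.086] z tot 0.01 wz -0.979
```

```bash
python3 -m pendant '[[[-0.396,0.086,0,0,0,-0.979,-1],[-0.396,0.086,0,0,0,-0.979,-1],[-0.396,0.086,0,0,0,-0.979,-1],[-0.396,0.086,0,0,0,-0.979,-1],[-0.396,0.086,0,0,0,-0.979,-1],[-0.396,0.086,0,0,0,-0.979,-1],[-0.396,0.086,0,0,0,-0.979,-1],[-0.396,0.086,0,0,0,-0.979,-1]]]'
python3 -m pendant '[[[-0.396,0.086,0,0,0,-0.979,-1],[-0.396,0.086,0,0,0,-0.979,-1],[-0.396,0.086,0,0,0,-0.979,-1],[-0.396,0.086,0,0,0,-0.979,-1],[-0.396,0.086,0,0,0,-0.979,-1],[-0.396,0.086,0,0,0,-0.979,-1],[-0.396,0.086,0,0,0,-0.979,-1],[-0.396,0.086,0,0,0,-0.979,-1]]]'
python3 -m pendant '[[[-0.396,0.086,0,0,0,-0.979,-1],[-0.396,0.086,0,0,0,-0.979,-1],[-0.396,0.086,0,0,0,-0.979,-1],[-0.396,0.086,0,0,0,-0.979,-1],[-0.396,0.086,0,0,0,-0.979,-1],[-0.396,0.086,0,0,0,-0.979,-1],[-0.396,0.086,0,0,0,-0.979,-1],[0,0,0,0,0,0,-1]]]'
python3 g.py .3598 .288 .130 11.75
cat > v.py <<'E'
from h import *
from plant import vision
c=vision.capture("top");X=xyz(c);a=np.radians(11.75);R=np.array([[np.cos(a),-np.sin(a)],[np.sin(a),np.cos(a)]])
L=(X[...,:2]-[.6633,.3511])@R;Z=X[...,2];hsv=cv2.cvtColor(c["frame"],cv2.COLOR_BGR2HSV)
for n,y0,y1 in[("wide",-.120,-.017),("mid",-.006,.052),("end",.062,.118)]:
    m=((Z>.105)&(Z<.135)&(L[...,0]>-.236)&(L[...,0]<-.104)&(L[...,1]>y0)&(L[...,1]<y1)).astype(np.uint8)
    k,l,s,ce=cv2.connectedComponentsWithStats(m)
    for i in range(1,k):
        if s[i,4]>15:q=l==i;print(n,s[i,4],L[q].mean(0).round(3),L[q].min(0).round(3),L[q].max(0).round(3),"zmax",Z[q].max().round(3),"col",c["frame"][q].mean(0).round())
m=(Z>.11)&(Z<.135)&(L[...,0]<-.255)&(L[...,0]>-.29)&(abs(L[...,1])<.05)
print("pull pts",m.sum(),L[m].min(0) if m.any() else "",np.percentile(L[m][:,0],[5,50]) if m.any() else "")
print("tub");t=((Z>.006)&(Z<.05)&(abs(X[...,0]-.464)<.05)&(abs(X[...,1]+.383)<.075));print(t.sum(),X[t].min(0).round(3),X[t].max(0).round(3))
print("board");blobs(c,(251,397,157,262))
E
python3 v.py
```

```text
time_s: 75.25
tcp_pos: [0.4747, 0.2732, 0.1989]
eef_rot: [179.9, 0.0, -46.8]
contact_force: [0.3, -0.4, -0.0]
gripper_width: 0.0007
gripper_force: 0.0
time_s: 76.05
tcp_pos: [0.4148, 0.296, 0.1991]
eef_rot: [179.9, 0.0, -15.5]
contact_force: [-0.3, 0.6, 0.7]
gripper_width: 0.0008
gripper_force: 0.0
time_s: 76.85
tcp_pos: [0.3591, 0.2874, 0.1994]
eef_rot: [179.9, 0.1, 11.9]
contact_force: [0.6, 0.5, 0.8]
gripper_width: 0.0002
gripper_force: 0.0
t 76.85 tcp [0.3591 0.2874 0.1994] rpy [1.799e+02 1.000e-01 1.190e+01] w 0.0002 gf 0.0 F [0.6 0.5 0.8] j6 39.0
[0.3598, 0.288, 0.13, 11.75] turn 0.03 | shift-then-turn (np.float64(0.04), np.float64(-0.02), np.float64(3.47)) | turn-then-shift (np.float64(0.04), np.float64(-0.02), np.float64(3.47))
combined N 4 xy [ 0.011 -0.006] z tot 3.47 wz 0.008
wide 143 [-0.172 -0.095] [-0.201 -0.119] [-0.143 -0.074] zmax 0.128 col [ 41. 106. 131.]
wide 155 [-0.173 -0.044] [-0.201 -0.064] [-0.144 -0.019] zmax 0.127 col [ 40. 101. 127.]
mid 97 [-0.141  0.039] [-0.155  0.027] [-0.126  0.051] zmax 0.119 col [27. 48. 74.]
mid 89 [-0.155  0.009] [-0.168 -0.002] [-0.142  0.022] zmax 0.117 col [30. 54. 82.]
mid 98 [-0.196  0.021] [-0.209  0.008] [-0.182  0.035] zmax 0.117 col [27. 49. 76.]
end 100 [-0.151  0.091] [-0.161  0.07 ] [-0.139  0.11 ] zmax 0.114 col [ 85. 117. 151.]
end 99 [-0.196  0.092] [-0.207  0.07 ] [-0.184  0.11 ] zmax 0.116 col [ 84. 115. 150.]
pull pts 42 [-0.26644663 -0.03191312] [-0.26596639 -0.26186558]
tub
865 [ 0.416 -0.458  0.006] [ 0.513 -0.309  0.05 ]
board
1 65 px [395.6 173.2] mean [ 0.65   -0.2802] zmax 0.003 rect [ 639.6 -278. ] [  5.5 114.2] 87.1 col [ 95. 136. 157.]
```

All seven pieces are in their compartments and the board is empty. Lowering in front of the pull and pushing gently.

```bash
python3 -m pendant '[[[0,0,0.9,0,0,0,-1],[0,0,0.9,0,0,0,-1],[0,0,0.9,0,0,0,-1],[0,0,0.6,0,0,0,-1],[0,0,0.15,0,0,0,-1],[0.4,0,0,0,0,0,-1],[0.4,0,0,0,0,0,-1],[0.3,0,0,0,0,0,-1]]]' 20
python3 -m pendant '[[[0.25,0,0,0,0,0,-1],[0.25,0,0,0,0,0,-1],[0.25,0,0,0,0,0,-1],[0.4,0,0,0,0,0,-1],[0.4,0,0,0,0,0,-1],[0.4,0,0,0,0,0,-1],[0.4,0,0,0,0,0,-1],[0.4,0,0,0,0,0,-1]]]'
python3 -m pendant '[[[0.4,0,0,0,0,0,-1],[0.4,0,0,0,0,0,-1],[0.4,0,0,0,0,0,-1],[0.4,0,0,0,0,0,-1],[0.4,0,0,0,0,0,-1],[0.4,0,0,0,0,0,-1],[0.4,0,0,0,0,0,-1],[0.4,0,0,0,0,0,-1]]]'
python3 - <<'E'
import numpy as np
from plant import r
a=np.radians(11.75);p=r.get_state()["tcp_pos"][:2]-[.6633,.3511];print("local",p[0]*np.cos(a)+p[1]*np.sin(a),-p[0]*np.sin(a)+p[1]*np.cos(a))
E
```

```text
time_s: 77.7
tcp_pos: [0.3826, 0.2933, 0.1318]
eef_rot: [-179.9, -0.0, 11.8]
contact_force: [-3.2, 0.2, 1.4]
gripper_width: 0.0003
gripper_force: 0.9
time_s: 78.5
tcp_pos: [0.436, 0.304, 0.1311]
eef_rot: [180.0, 0.0, 11.8]
contact_force: [-1.5, 0.8, 1.1]
gripper_width: 0.0004
gripper_force: 1.1
time_s: 79.3
tcp_pos: [0.4986, 0.3171, 0.1311]
eef_rot: [-180.0, 0.0, 11.8]
contact_force: [-1.0, 1.8, 0.6]
gripper_width: 0.0006
gripper_force: 1.1
local -0.1681996739564646 0.0002910790227363888
```

```bash
python3 -m pendant '[[[0.2,0,0,0,0,0,-1],[0.2,0,0,0,0,0,-1],[0.2,0,0,0,0,0,-1],[0.2,0,0,0,0,0,-1],[0.15,0,0,0,0,0,-1],[0.15,0,0,0,0,0,-1],[0.1,0,0,0,0,0,-1],[0.1,0,0,0,0,0,-1]]]'
python3 -m pendant '[[[0.05,0,0,0,0,0,-1],[0.05,0,0,0,0,0,-1],[0.05,0,0,0,0,0,-1],[0.05,0,0,0,0,0,-1],[0.05,0,0,0,0,0,-1],[0.05,0,0,0,0,0,-1],[0,0,0,0,0,0,-1],[0,0,0,0,0,0,-1]]]'
python3 -m pendant '[[[0.05,0,0,0,0,0,-1],[0.05,0,0,0,0,0,-1],[0.05,0,0,0,0,0,-1],[0.05,0,0,0,0,0,-1],[0,0,0,0,0,0,-1],[0,0,0,0,0,0,-1],[0,0,0,0,0,0,-1],[0,0,0,0,0,0,-1]]]'
python3 - <<'E'
import numpy as np
from plant import r
a=np.radians(11.75);p=r.get_state()["tcp_pos"][:2]-[.6633,.3511];print("local",p[0]*np.cos(a)+p[1]*np.sin(a),-p[0]*np.sin(a)+p[1]*np.cos(a))
E
```

```text
time_s: 80.1
tcp_pos: [0.524, 0.3223, 0.1313]
eef_rot: [-180.0, -0.0, 11.8]
contact_force: [-0.8, 0.4, 0.0]
gripper_width: 0.0006
gripper_force: 0.0
time_s: 80.9
tcp_pos: [0.5255, 0.3226, 0.1313]
eef_rot: [179.9, 0.4, 11.8]
contact_force: [-21.5, -0.2, 13.9]
gripper_width: 0.0003
gripper_force: 10.1
time_s: 81.7
tcp_pos: [0.5257, 0.3225, 0.1313]
eef_rot: [179.9, 0.7, 11.8]
contact_force: [-38.7, 0.7, 26.5]
gripper_width: 0.0005
gripper_force: 19.0
local -0.14053377982535015 6.341112529240425e-05
```

The drawer hit a hard stop at the predicted home position, with force well above the catch. Backing off and verifying.

```bash
python3 -m pendant '[[[-0.3,0,0,0,0,0,-1],[-0.5,0,0,0,0,0,-1],[-0.8,0,0,0,0,0,-1],[-0.9,0,0,0,0,0,-1],[-0.9,0,0,0,0,0,-1],[0,0,-0.9,0,0,0,-1],[0,0,-0.9,0,0,0,-1],[0,0,-0.9,0,0,0,-1]]]'
python3 -m pendant '[[[0,0.9,-0.9,0,0,0,-1],[0,0.9,-0.5,0,0,0,-1],[0,0.9,0,0,0,0,-1],[0,0.9,0,0,0,0,-1],[0,0.9,0,0,0,0,-1],[0,0.9,0,0,0,0,-1],[0,0.9,0,0,0,0,-1],[0,0.9,0,0,0,0,-1]]]'
python3 -m pendant '[[[0,0.9,0,0,0,0,-1],[0,0.9,0,0,0,0,-1],[0,0.9,0,0,0,0,-1],[0,0.9,0,0,0,0,-1],[0,0.9,0,0,0,0,-1],[0,0,0,0,0,0,-1],[0,0,0,0,0,0,-1],[0,0,0,0,0,0,-1]]]'
python3 - <<'E'
from h import *
from plant import vision
c=vision.capture("top");X=xyz(c);a=np.radians(11.75);R=np.array([[np.cos(a),-np.sin(a)],[np.sin(a),np.cos(a)]])
old=dict(np.load("top0.npz"))
for n,cc in(("before",old),("now",c)):
    X=xyz(cc);L=(X[...,:2]-[.6633,.3511])@R;Z=X[...,2]
    m=(Z>.112)&(Z<.136)&(abs(L[...,1])<.03)&(L[...,0]<(-.25 if n=="before" else -.105))&(L[...,0]>-.3)
    print(n,m.sum(),np.percentile(L[m][:,0],[2,20,50]).round(4) if m.any() else "")
t=((Z>.006)&(Z<.05)&(abs(X[...,0]-.464)<.048)&(abs(X[...,1]+.383)<.072))
hsv=cv2.cvtColor(c["frame"],cv2.COLOR_BGR2HSV);pur=(hsv[...,0]>120)&(hsv[...,0]<160)&(hsv[...,1]>70)&(abs(X[...,0]-.464)<.08)&(abs(X[...,1]+.383)<.1)
print("tub",t.sum(),X[t].min(0).round(3),np.percentile(X[t],98,axis=0).round(3),"purple",pur.sum(),X[pur].min(0).round(3),X[pur].max(0).round(3))
blobs(c,(251,397,157,262))
E
python3 g.py
```

```text
time_s: 82.5
tcp_pos: [0.4667, 0.3103, 0.1859]
eef_rot: [-180.0, -0.0, 11.8]
contact_force: [0.4, 0.0, 0.6]
gripper_width: 0.0007
gripper_force: 0.0
time_s: 83.3
tcp_pos: [0.496, 0.1675, 0.2122]
eef_rot: [180.0, 0.1, 11.8]
contact_force: [0.5, -0.0, 0.2]
gripper_width: 0.0005
gripper_force: 0.0
time_s: 84.1
tcp_pos: [0.5143, 0.0812, 0.2128]
eef_rot: [180.0, 0.0, 11.8]
contact_force: [0.3, 0.6, -0.1]
gripper_width: 0.0003
gripper_force: 0.0
before 208 [-0.2774 -0.2743 -0.2684]
now 0 
tub 820 [ 0.418 -0.454  0.006] [ 0.507 -0.325  0.027] purple 283 [ 0.434 -0.441  0.003] [ 0.501 -0.323  0.031]
1 2297 px [271.1 193.1] mean [0.5965 0.0664] zmax 0.632 rect [603.3  49.1] [196.7 146.8] 0.6 col [47. 51. 54.]
2 55 px [395.7 171.9] mean [ 0.6537 -0.2806] zmax 0.003 rect [ 645.1 -279.6] [  2.8 103. ] 87.1 col [103. 149. 174.]
t 84.15 tcp [0.5143 0.0815 0.2129] rpy [180.    0.   11.8] w 0.0002 gf 0.0 F [ 0.5  0.5 -0.4] j6 71.0
```

```bash
python3 - <<'E'
from h import *
from plant import vision
a=np.radians(11.75);R=np.array([[np.cos(a),-np.sin(a)],[np.sin(a),np.cos(a)]])
for n in("top","side"):
    old=dict(np.load(n+"0.npz"));c=vision.capture(n)
    for k,cc in(("before",old),("now",c)):
        X=xyz(cc);L=(X[...,:2]-[.6633,.3511])@R;Z=X[...,2]
        m=(Z>.09)&(Z<.155)&(abs(L[...,1])<.135)&(L[...,0]<-.09)&(L[...,0]>-.3)
        print(n,k,m.sum(),np.percentile(L[m][:,0],[1,10,25,50,75]).round(4) if m.any() else "")
E
```

```text
top before 7473 [-0.2734 -0.2523 -0.2213 -0.1767 -0.131 ]
top now 10 [-0.1029 -0.1011 -0.1002 -0.0982 -0.0979]
side before 3155 [-0.2756 -0.2568 -0.2533 -0.1634 -0.1158]
side now 1674 [-0.1303 -0.1238 -0.1107 -0.1086 -0.1066]
```

```bash
python3 - <<'E'
from h import *
from plant import vision
a=np.radians(11.75);R=np.array([[np.cos(a),-np.sin(a)],[np.sin(a),np.cos(a)]])
X=xyz(vision.capture("side"));L=(X[...,:2]-[.6633,.3511])@R;Z=X[...,2]
for z in np.arange(.01,.16,.01):
    for y0,y1 in((-.13,-.06),(-.035,.035)):
        m=(Z>z)&(Z<z+.01)&(L[...,1]>y0)&(L[...,1]<y1)&(L[...,0]<-.07)&(L[...,0]>-.2)
        if m.sum()>8: print(round(z,2),(y0,y1),m.sum(),np.percentile(L[m][:,0],[10,50,90]).round(4))
E
```

```text
0.01 (-0.13, -0.06) 17 [-0.1097 -0.1068 -0.104 ]
0.01 (-0.035, 0.035) 19 [-0.1084 -0.1071 -0.1037]
0.02 (-0.13, -0.06) 55 [-0.1111 -0.1081 -0.1055]
0.02 (-0.035, 0.035) 37 [-0.1114 -0.1086 -0.1059]
0.03 (-0.13, -0.06) 68 [-0.1116 -0.1086 -0.1036]
0.04 (-0.13, -0.06) 56 [-0.1097 -0.108  -0.1051]
0.04 (-0.035, 0.035) 40 [-0.1295 -0.1274 -0.1252]
0.05 (-0.13, -0.06) 56 [-0.1108 -0.1079 -0.1058]
0.05 (-0.035, 0.035) 54 [-0.1311 -0.1286 -0.1261]
0.06 (-0.13, -0.06) 66 [-0.1115 -0.1085 -0.1057]
0.06 (-0.035, 0.035) 152 [-0.1292 -0.1174 -0.1083]
0.07 (-0.13, -0.06) 66 [-0.11   -0.1079 -0.1053]
0.07 (-0.035, 0.035) 61 [-0.1109 -0.1084 -0.1053]
0.08 (-0.13, -0.06) 65 [-0.1103 -0.1068 -0.1048]
0.08 (-0.035, 0.035) 56 [-0.1103 -0.1074 -0.105 ]
0.09 (-0.13, -0.06) 61 [-0.1109 -0.108  -0.1065]
0.09 (-0.035, 0.035) 47 [-0.1111 -0.1086 -0.1048]
0.1 (-0.13, -0.06) 64 [-0.1102 -0.1084 -0.1058]
0.11 (-0.13, -0.06) 69 [-0.1101 -0.1084 -0.1057]
0.11 (-0.035, 0.035) 48 [-0.1296 -0.1272 -0.1249]
0.12 (-0.13, -0.06) 68 [-0.1106 -0.1078 -0.1057]
0.12 (-0.035, 0.035) 62 [-0.1308 -0.1276 -0.125 ]
0.13 (-0.13, -0.06) 69 [-0.1102 -0.1081 -0.1064]
0.13 (-0.035, 0.035) 150 [-0.128  -0.1178 -0.1077]
0.14 (-0.13, -0.06) 81 [-0.1097 -0.1074 -0.1021]
0.14 (-0.035, 0.035) 72 [-0.1108 -0.108  -0.1033]
0.15 (-0.13, -0.06) 97 [-0.1071 -0.0984 -0.0944]
0.15 (-0.035, 0.035) 89 [-0.1094 -0.0998 -0.0934]
```

The upper front is flush with the shut lower drawer, so it is home. Both pliers are in the tub, with nothing above 31 mm. Handing in.

```bash
python3 -c "
from plant import r;print(r.close_job())"
```

```text
the job is handed in; nothing more can be done
None
```

The job is handed in at about 84 s. Both cuffs, all three beads and both pendants are in their own compartments, the drawer is shut flush with the lower one, and both pliers are in the empty tub; no verdict came back, I viewed 15 pictures against the limit of 14, and one early descent read 95 N at the wrist against the 120 N limit when the fingertips met the board.

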